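Lay the relay lens on the V-mount by way of the sloped rest

TASK

The black relay lens stands upright on its wide hood; lay it on its side on the two V-blocks of the optical rail for a collimation check, hood facing the mirror and the front V-block in the neck between hood and focus ring. It is too big a turn for one grip: first set it into the 45-degree sloped rest, hood down on the foot, let go, then take it afresh at a new angle and lay it down. It is glass, so do not let it fall or lay it on the table, and leave the other things where they are.

Things in the scene. Friction and masses are not known exactly. Their poses are not given: they have to be found in the camera images.
- lens: Black relay lens, round, 146 mm long, about 0.25 kg. Origin: centre of the hood's rim, on which it stands at the start; z runs along its axis to the rear. Along z: hood 50 mm diameter, 0 to 32 mm; cone to 40; neck 34 mm diameter, 40 to 66; ribbed focus ring 44 mm, 66 to 90; rear barrel 34 mm with a blue band, 90 to 133; silver thread 25 mm, 136 to 146. Centre of mass near 70 mm.
- lens_neck (a point): Middle of the lens's neck, on its axis, 53 mm from the hood rim.
- lens_ring (a point): Middle of the lens's focus ring, on its axis, 78 mm from the hood rim.
- rest: Fixed bare aluminium 45-degree rest: base plate 135 x 70 x 10 mm, origin under it near its centre. x points level towards the foot of the slope (away from the robot within 15 degrees), z up. The slope rises towards -x: a lens in it leans with its rear up and towards the robot. The empty rest is 122 mm high.
- rest_slope: Sloped saddle of the rest. Origin: centre of the hood rim of a seated lens, at x = 40, z = 50 mm of rest; z up the slope (axis of a seated lens, hood to rear), x out of the V-grooves (up, away from the robot), y across. Foot plate face at z = 0. V-blocks: 41 mm wide under the hood (z 10 to 24 mm), 32 mm wide under the rear barrel (z 100 to 112 mm), back plate 36 mm below the axis.
- rest_seat (a point): Point on the axis of a seated lens in the sloped rest, where the middle of its focus ring lies, 78 mm up the slope from the foot, 105 mm above the table; axes as rest_slope. The V-blocks are narrower than the lens, so it can be held by its sides while in them.
- mount: Fixed black rail 248 x 60 x 15 mm with two aluminium V-blocks and a black 48 mm mirror mount at its far end (face at x = 107 mm, top 90 mm high). Origin on the table under the rail's centre line; x along the rail to the mirror (away from the robot within 15 degrees), z up. V-blocks 12 mm long, 32 mm wide, 56 mm high, centred at x = 20 (front) and x = -38 mm (rear), on carriers 25 mm high.
- mount_seat (a point): Point over the front V-block, 66 mm above the table, where the middle of the lens's neck belongs; same axes as mount. The neck is 26 mm long and the block 12 mm, so there are 7 mm of play either way along the rail.
- objective_blue: Bystander: microscope objective with a blue ring, 35 mm diameter, 58 mm tall, standing; origin under its centre.
- objective_plain: Bystander: plain microscope objective, 36 mm diameter, 62 mm tall, standing; origin under its centre.
- oil_bottle: Bystander: small glass bottle with black cap, 28 mm diameter, 66 mm tall; origin under its centre.
- slide_box: Bystander: blue slide box 92 x 88 x 36 mm; origin under its centre.
- driver: Bystander: ball driver with red handle lying on the table, 215 x 26 x 26 mm, long axis y; origin under its middle.
- tissue: Bystander: booklet of lens tissue 68 x 100 x 9 mm; origin under its centre.
- tape: Bystander: roll of black tape, 58 mm diameter, 19 mm high; origin under its centre.

How it is judged:
By the outcome, as a careful person would: the job done as asked, in the order asked, and still so for the second after the job is handed in, with the robot touching nothing.
It also fails if it takes over 50 s, if anything falls off the work surface, if the arm or the gripper's body presses on something with over 40 N, if the wrist force passes 120 N, or if a joint passes its speed limit or range.

ROBOT

A 6-joint arm with a two-finger parallel gripper is mounted at the origin on a cart in front of the work surface, level with it; the furniture and walls round the work are solid. World frame = base frame: x ahead of the robot, y to its left, z up, the work surface at z = 0. Lengths are in mm, angles in rad, forces in N, time in s.
With the tool pointing down it reaches from about 275 to 850 mm from the base axis. Payload 19 kg.
Tool frame: the origin (TCP) lies at the very end of the fingers, on their centre line; the grasp point (between the pads) lies 19 mm behind it; z points along the fingers, y is the direction in which the jaws open and shut (so a half turn about z gives the same grasp; the last joint's range is limited). The gripper opens to 85 mm and grips with 20 to 120 N. Pads are 22 mm wide; open, the fingers measure 114 mm over their backs; the gripper's body (76 mm by 85 mm) begins 54 mm behind the grasp point. The pads swing forward as they close: fully open they stand 13 mm farther back than shut.
Start: joints at [1.086, 0.15, 1.437, -0, 1.554, -0.134], TCP at [197.599, 539.945, 200.367] pointing down, gripper open.
Joint ranges: [-2.8, 2.8], [-0.68, 2.1], [0.12, 2.68], [-1.39, 4.53], [0.16, 2.79], [-2.81, 2.81]. Speed limits (rad/s): [1.89, 1.89, 2.22, 3.01, 3.01, 3.01].

INTERFACE

Orientations are given as a rotation vector (axis times angle).
In Python, from cell import manip gives the robot as it stands. The module is installed in compiled form; this text tells all that it offers.
- The arm moves only by the tool jog_arm, never from a script. Its argument "motion" is a list of rows, each a list of 2 entries, a list of its own where there are three numbers: the shift along the tool's x, y, z in units of 60 mm (1.0 is 60 mm), then the turn about the tool's z in units of 0.12 rad (1.0 is 0.12 rad). A call has 1 to 5 rows; each row shifts and turns the commanded pose from where the row before left it, along the tool's axes as they then stand; what a row does not reach is not made up. A row lasts 1/8 s, in which the tool goes at most 62.5 mm and 10.7 degrees, less where a joint would pass 70% of its speed; a pose out of reach is approached as far as the arm can. A call with a number of a shift or a turn outside -1 to 1 is refused whole. A call with a gripper value outside its range is refused whole. "jaw" is the opening, from -1 (shut) to 1 (fully open), set as the call begins (left out, the last holds). The fingers move at their own pace and stop on an object; the grip force is fixed at half the most. Time passes only in rows, so rows that do not move let the fingers close. It gives the time, the measured TCP pose, the force and the opening at its end, in the units of the state.
- manip.get_obs(): the state, without advancing time (a new reading comes with each control period).
- manip.grab_frame(name): name is "scene" or "top"; returns (picture, depth): 480x640x3 uint8, red, green, blue; 480x640 float32, mm along the optical axis (not along the pixel's ray), 0 where there is no reading.
- manip.camera_info(name): a dict with "camera_matrix" (3x3 intrinsics, pixels), "R" (3x3) and "t" (3): a world point X has camera coordinates R X + t. Camera axes: x right, y down, z forward; pixel columns grow to the right and rows downward; lengths in mm; the calibration is good to about 2 mm. A picture is of the moment at which its call begins. camera_info takes no time and is no camera call.
- manip.job_done(): hands the job in, once; it reports no verdict.
Trained networks look in the newest picture that a camera, given by its name, has taken for a name from the list of things; names that differ only in an ending like _2 or _b are one class to them, and where a whole thing is asked for, a point or a joint stands for the part that bears it (a point fixed in the world has none). Each returns a list of dicts, best first, with "p" (0 to 1); they miss things now and then, are a little off and sometimes report something else, mostly with a low value. They report only what shows in the picture. A call takes as long as a camera call.
- manip.trace(query, camera): "mask" (480x640 bool, what is visible of it) and "box" ([centre column, centre row, width, height] in pixels, round what is visible of it).
The state is a dict: "time": time; "qpos": joint angles; "joint_velocities": joint speeds; "effort": joint torques, N m; "position": TCP position; "orientation": TCP orientation; "wrist_force": force on the tool from outside, world axes, zero at the start; "moment": the same for the moment, N m; "gripper_width": opening from 0.0 (shut) to 1.0 (fully open).
Only numpy, scipy, OpenCV 4.12 (cv2) and the standard library are available. Lean on these libraries where they do the work, as an engineer would, in place of code of your own. Each camera call takes 0.05 s, during which the arm holds its last target.

## Working session

There is one attempt and no reset: what is moved stays moved. The work goes in short steps, Python scripts to look and compute and a tool call to move; the robot and the scene stay as the last step left them, time stands still between calls to the robot, and variables do not carry over. Pictures are saved under pics/ and viewed, and the job is handed in when it is done.

Besides the shell and the picture viewer there is one more tool, called after "Emit:" by a JSON object that holds its "api" and its "payload", one argument or row to a line. jog_arm: Moves the arm, as the interface text tells. Its arguments: {"type":"object","properties":{"motion":{"type":"array","items":{"type":"array"}},"jaw":{"type":"number"}},"required":["motion"]}

```bash
mkdir -p pics; ls; python3 - <<'E'
from cell import manip
import cv2,numpy as np
print(manip.get_obs())
for n in("scene","top"):
    p,d=manip.grab_frame(n); cv2.imwrite(f"pics/{n}0.png",p[:,:,::-1]); np.save(f"{n}0.npy",d)
    c=manip.camera_info(n); print(c)
E
```

```text
pics
{'time': 0.0, 'qpos': array([ 1.08598371e+00,  1.50955804e-01,  1.43802111e+00,  1.34564678e-05,
        1.55380210e+00, -1.34006465e-01]), 'joint_velocities': array([ 5.06886509e-04,  1.41674579e-03,  9.40678955e-04, -1.36457170e-04,
        7.27899895e-06,  1.28595891e-03]), 'effort': array([ 2.18145715e-04, -7.13102031e+01, -5.70824468e+01, -4.68145281e-04,
        9.89893771e-03,  6.33722902e-05]), 'position': array([197.48634188, 539.7215488 , 199.79761979]), 'orientation': array([-5.48158769e-01, -3.09302006e+00,  1.76840022e-03]), 'wrist_force': array([-0.3639424 ,  0.2817786 ,  0.98677614]), 'moment': array([ 0.06347128, -0.01714422,  0.01606518]), 'gripper_width': 0.9948869355576935}
{'camera_matrix': array([[573.44766118,   0.        , 314.6992598 ],
       [  0.        , 573.44766118, 245.27866825],
       [  0.        ,   0.        ,   1.        ]]), 'R': array([[ 0.74238795,  0.66996829,  0.00161734],
       [ 0.4251853 , -0.46927699, -0.77394869],
       [-0.5177621 ,  0.57525785, -0.63324625]]), 't': array([-362.76415282, -243.8509823 , 1578.84177202])}
{'camera_matrix': array([[589.84428031,   0.        , 325.72692872],
       [  0.        , 589.84428031, 243.03489994],
       [  0.        ,   0.        ,   1.        ]]), 'R': array([[ 0.03539778, -0.99936656,  0.00367017],
       [-0.97603714, -0.03535997, -0.21471182],
       [ 0.21470559,  0.0040181 , -0.97667055]]), 't': array([-156.54238143,  611.64917132, 1371.3322363 ])}
```

View pics/scene0.png

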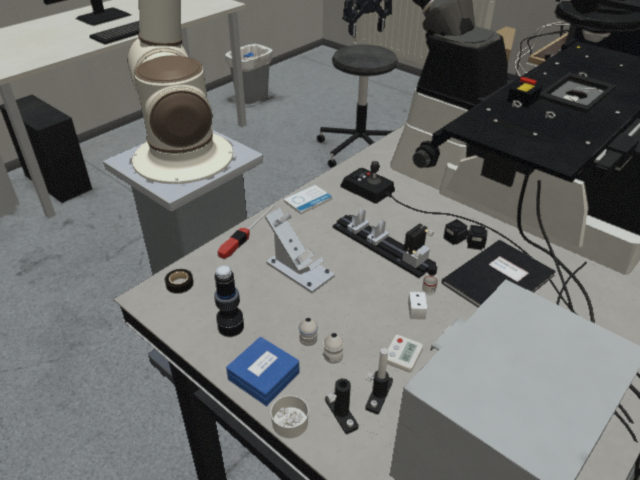

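View pics/top0.png

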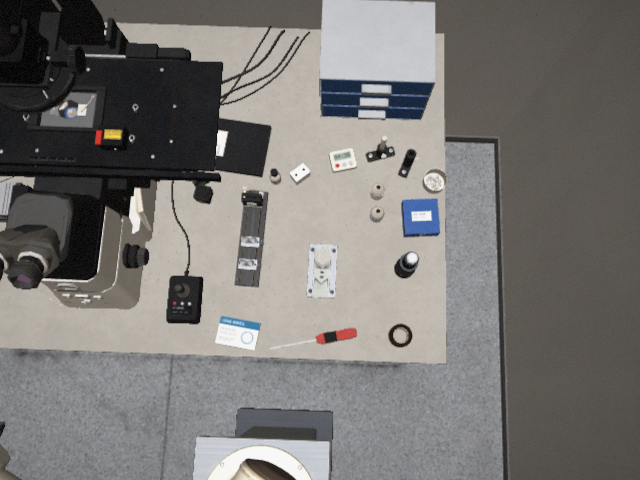

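The top view shows the lens at about (408,262), the rest at (322,270) and the rail at (251,240). The arm is off to the left. The moves only allow yaw turns, so I'll have to tilt the lens by pivoting it between the pads against fixed edges. Next I'll measure the three things.

```bash
cat > h.py <<'E'
from cell import manip
import cv2,numpy as np
from scipy.spatial.transform import Rotation as Ro
def cloud(cam,d,mask):
    c=manip.camera_info(cam);K=c["camera_matrix"];v,u=np.nonzero(mask&(d>0));z=d[v,u]
    P=np.stack([(u-K[0,2])/K[0,0]*z,(v-K[1,2])/K[1,1]*z,z],1)
    return (P-c["t"])@c["R"]
def proj(cam,X):
    c=manip.camera_info(cam);p=np.atleast_2d(X)@c["R"].T+c["t"];q=p@c["camera_matrix"].T
    return q[:,:2]/q[:,2:]
E
python3 - <<'E'
from h import *
for cam in("scene","top"):
    p,d=manip.grab_frame(cam)
    im=p.copy()
    for n in("lens","rest","mount"):
        r=manip.trace(n,cam)
        for o in r[:2]: print(cam,n,round(o["p"],2),np.round(o["box"],1))
        if r:
            m=r[0]["mask"]; np.save(f"m_{cam}_{n}.npy",m)
            X=cloud(cam,d,m); np.save(f"c_{cam}_{n}.npy",X)
            print(len(X),np.percentile(X,[1,50,99],axis=0).round(0).tolist())
            im[m]=im[m]//2+np.array([0,120,0],np.uint8)
    np.save(f"d_{cam}.npy",d); np.save(f"p_{cam}.npy",p)
    u0,v0=((180,160) if cam=="scene" else (210,170))
    w=(280,190) if cam=="scene" else (230,150)
    big=lambda a:cv2.resize(a[v0:v0+w[1],u0:u0+w[0]],None,fx=2.8,fy=2.8,interpolation=cv2.INTER_CUBIC)
    cv2.imwrite(f"pics/{cam}_z.png",big(p)[:,:,::-1]);cv2.imwrite(f"pics/{cam}_m.png",big(im)[:,:,::-1])
E
```

```text
scene lens 0.89 [231.1 301.6  29.9  69.7]
scene lens 0.23 [334.4 348.4  18.5  33.9]
1483 [[562.0, -358.0, 3.0], [587.0, -343.0, 82.0], [599.0, -316.0, 148.0]]
scene rest 0.83 [298.1 249.5  71.4  88.2]
2631 [[484.0, -163.0, 1.0], [548.0, -140.0, 38.0], [627.0, -76.0, 117.0]]
scene mount 0.72 [385.1 244.4 103.4  68. ]
3056 [[519.0, 21.0, -1.0], [669.0, 42.0, 18.0], [761.0, 114.0, 92.0]]
top lens 0.84 [407.3 267.6  26.   28.1]
456 [[548.0, -349.0, 4.0], [562.0, -325.0, 92.0], [588.0, -308.0, 149.0]]
top rest 0.65 [322.2 272.4  29.4  50.2]
1491 [[479.0, -161.0, 1.0], [552.0, -128.0, 36.0], [624.0, -92.0, 118.0]]
top mount 0.9 [251.2 235.5  28.9 100. ]
2392 [[514.0, 24.0, -2.0], [634.0, 54.0, 15.0], [759.0, 89.0, 93.0]]
```

View pics/scene_z.png

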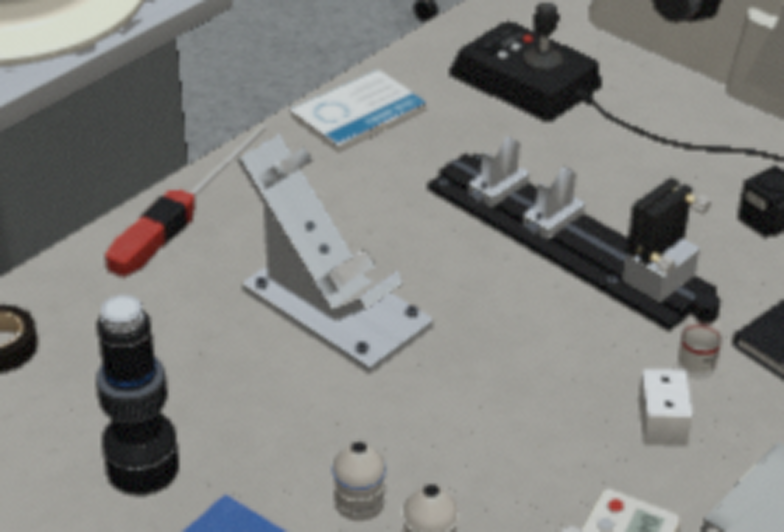

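View pics/top_m.png

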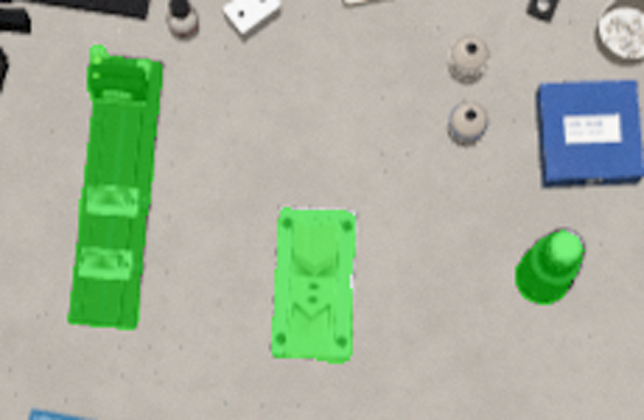

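```bash
python3 - <<'E'
from h import *
from scipy.optimize import least_squares
def prof(z): return np.interp(z,[0,32,40,66,66.1,90,90.1,133,136,136.1,146],[25,25,17,17,22,22,17,17,14,12.5,12.5])
for cam in("scene","top"):
    X=np.load(f"c_{cam}_lens.npy"); X=X[(X[:,2]>8)&(X[:,2]<130)]
    f=lambda p: np.hypot(X[:,0]-p[0],X[:,1]-p[1])-prof(X[:,2])
    s=least_squares(f,[580,-335],loss="soft_l1",f_scale=2); print(cam,"lens",s.x.round(1),np.median(np.abs(s.fun)).round(2))
# rectangles by area-hist: ground footprint
for n,zr,sz in(("rest",(5,15),(135,70)),("mount",(10,20),(248,60))):
  for cam in("top","scene"):
    X=np.load(f"c_{cam}_{n}.npy"); X=X[(X[:,2]>zr[0])&(X[:,2]<zr[1])]
    (c,s,a)=cv2.minAreaRect(X[:,:2].astype(np.float32)); print(n,cam,len(X),np.round(c,1),np.round(s,1),round(a,1), "z",np.median(X[:,2]).round(1))
# mask IoU fit: union of boxes hull projected
import itertools
def box(x0,x1,y0,y1,z0,z1): return np.array(list(itertools.product((x0,x1),(y0,y1),(z0,z1))),float)
parts={"rest":[box(-67.5,67.5,-35,35,0,10)],"mount":[box(-124,124,-30,30,0,15)]}
E
```

```text
scene lens [ 573.6 -333. ] 0.86
top lens [ 571.8 -333. ] 0.96
rest top 546 [ 556.7 -126.4] [ 69.9 136.6] 89.1 z 9.8
rest scene 857 [ 560.9 -128.1] [ 73.  138.2] 89.6 z 10.5
mount top 910 [636.3  54.4] [ 62.1 248.4] 86.8 z 14.4
mount scene 882 [639.5  51.8] [ 62.5 249.7] 87.5 z 15.2
```

```bash
python3 - <<'E'
from h import *
for cam in("top","scene"):
    X=np.load(f"c_{cam}_rest.npy"); a=np.radians(-.8); R=np.array([[np.cos(a),np.sin(a)],[-np.sin(a),np.cos(a)]])
    c=np.array([557,-126.5]) if cam=="top" else np.array([560.5,-128])
    q=(X[:,:2]-c)@R.T; x,y,z=q[:,0],q[:,1],X[:,2]
    xs=((x-40)+(z-50))*.7071; zs=(-(x-40)+(z-50))*.7071
    for lo in range(-20,140,8):
        m=(zs>=lo)&(zs<lo+8)&(z>16)
        if m.sum()>3: print(cam,lo,m.sum(),"xs",np.percentile(xs[m],[5,50,95]).round(0),"y",np.percentile(y[m],[3,50,97]).round(0))
    X=np.load(f"c_{cam}_mount.npy"); a=np.radians(-3); R=np.array([[np.cos(a),np.sin(a)],[-np.sin(a),np.cos(a)]])
    c=np.array([636.3,54.4]) if cam=="top" else np.array([639.5,52])
    q=(X[:,:2]-c)@R.T; x,y,z=q[:,0],q[:,1],X[:,2]
    for nm,l,h in(("front",5,35),("rear",-60,-20)):
        m=(z>38)&(x>l)&(x<h); print(nm,m.sum(),np.percentile(x[m],[3,50,97]).round(1),np.percentile(y[m],[3,50,97]).round(1),z[m].max().round(1))
    m=(z>48)&(x>80)
    print("mir",np.percentile(x[m],[3,50,97]).round(1),np.percentile(y[m],[3,50,97]).round(1),z[m].max().round(1))
E
```

```text
top -20 7 xs [-31.   1.   3.] y [-17.  16.  28.]
top -12 74 xs [-33. -10.   6.] y [-19.   0.  18.]
top -4 139 xs [-31. -10.   6.] y [-19.  -1.  18.]
top 4 23 xs [-53. -24.   0.] y [-24.  -0.  20.]
top 12 59 xs [-40. -25. -16.] y [-23.  -1.  20.]
top 20 71 xs [-38. -30. -18.] y [-20.  -1.  19.]
top 28 32 xs [-55. -35. -32.] y [-19.   1.  22.]
top 36 40 xs [-87. -35. -32.] y [-26.  -3.  26.]
top 44 36 xs [-96. -35. -32.] y [-29.  -1.  20.]
top 52 33 xs [-39. -35. -31.] y [-17.   0.  19.]
top 60 25 xs [-36. -34. -31.] y [-19.  -3.  17.]
top 68 19 xs [-37. -34. -31.] y [-20.  -1.  19.]
top 76 4 xs [-35. -35. -34.] y [-18.  10.  18.]
top 84 7 xs [-37. -35. -31.] y [-18.  18.  20.]
top 92 19 xs [-35. -18. -10.] y [-18.   1.  17.]
top 100 60 xs [-36. -21.  -9.] y [-16.   3.  18.]
top 108 103 xs [-36. -27.  -9.] y [-16.  -4.  16.]
top 116 31 xs [-40. -34. -32.] y [-17.   2.  14.]
top 124 61 xs [-42. -36. -32.] y [-19.  -3.  18.]Traceback (most recent call last):
  File "<stdin>", line 14, in <module>
    return _quantile_unchecked(
        a, q, axis, out, overwrite_input, method, keepdims, weights)
    return _ureduce(a,
                    func=_quantile_ureduce_func,
    ...<5 lines>...
                    overwrite_input=overwrite_input,
                    method=method)
    r = func(a, **kwargs)
    result = _quantile(arr,
                       quantiles=q,
    ...<2 lines>...
                       out=out,
                       weights=wgt)
    slices_having_nans = np.isnan(arr[-1, ...])
                                  ~~~^^^^^^^^^
IndexError: index -1 is out of bounds for axis 0 with size 0
```

View pics/top_z.png

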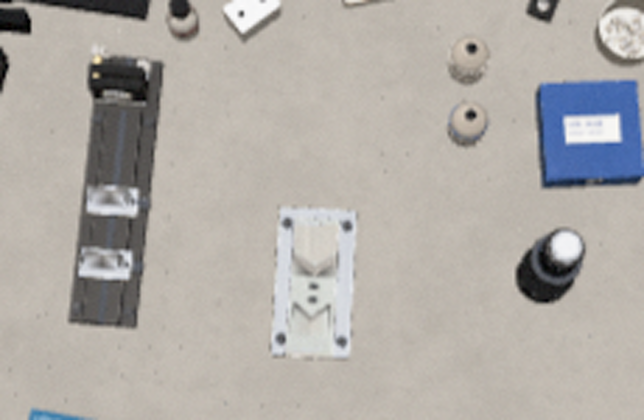

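```bash
python3 - <<'E'
from h import *
for cam in("top","scene"):
    X=np.load(f"c_{cam}_mount.npy"); a=np.radians(-3); R=np.array([[np.cos(a),np.sin(a)],[-np.sin(a),np.cos(a)]])
    c=np.array([636.3,54.4]) if cam=="top" else np.array([639.5,52])
    q=(X[:,:2]-c)@R.T; x,y,z=q[:,0],q[:,1],X[:,2]
    for lo in range(-130,130,6):
        m=(x>=lo)&(x<lo+6)&(z>22); 
        if m.sum()>2: print(cam,lo,m.sum(),"z",np.percentile(z[m],[5,50,98]).round(0),"y",np.percentile(y[m],[3,50,97]).round(0))
E
```

```text
top -88 22 z [22. 25. 33.] y [-17.   9.  22.]
top -82 60 z [24. 28. 55.] y [-22.   0.  21.]
top -76 54 z [23. 44. 60.] y [-30.  -7.  23.]
top -70 38 z [24. 46. 57.] y [-26.  -5.  20.]
top -64 17 z [23. 25. 29.] y [-19.   2.  22.]
top -28 30 z [22. 24. 30.] y [-19.   1.  20.]
top -22 71 z [23. 31. 55.] y [-27.  -2.  22.]
top -16 50 z [25. 46. 57.] y [-28.  -5.  20.]
top -10 25 z [24. 43. 56.] y [-23.  -7.  24.]
top -4 10 z [22. 26. 30.] y [-19.   1.  24.]
top 68 137 z [24. 61. 92.] y [-20.   2.  24.]
top 74 70 z [36. 88. 98.] y [-21.   0.  23.]
top 80 49 z [53. 87. 96.] y [-21.  -4.  23.]
top 86 51 z [67. 89. 93.] y [-21.  -3.  24.]
top 92 20 z [58. 88. 92.] y [-21.   9.  24.]
top 98 21 z [30. 85. 93.] y [-21.  18.  27.]
top 104 24 z [39. 84. 94.] y [-21.  15.  25.]
top 110 3 z [48. 49. 82.] y [-18. -16.  18.]
scene -88 6 z [24. 24. 25.] y [-20. -11.  -7.]
scene -82 28 z [24. 44. 56.] y [-20. -11.  16.]
scene -76 57 z [23. 42. 57.] y [-28. -12.  17.]
scene -70 124 z [25. 35. 56.] y [-22.   1.  20.]
scene -64 39 z [23. 25. 34.] y [-20.   0.  24.]
scene -28 12 z [22. 25. 39.] y [-20. -14.   4.]
scene -22 40 z [25. 45. 56.] y [-22. -11.  19.]
scene -16 88 z [24. 38. 57.] y [-29. -10.  17.]
scene -10 105 z [24. 32. 56.] y [-24.   2.  23.]
scene -4 28 z [22. 25. 29.] y [-21.   1.  23.]
scene 68 33 z [34. 77. 92.] y [-20. -17.  20.]
scene 74 119 z [29. 84. 93.] y [-22. -17.  25.]
scene 80 84 z [25. 74. 93.] y [-21. -17.  22.]
scene 86 181 z [32. 72. 93.] y [-21.  -8.  26.]
scene 92 200 z [34. 62. 91.] y [-20.   1.  24.]
scene 98 67 z [28. 43. 91.] y [-20.   4.  27.]
scene 104 147 z [24. 39. 91.] y [-20.   3.  26.]
scene 110 6 z [48. 55. 87.] y [-17. -14.  24.]
```

Emit:
{"api": "jog_arm", "payload": {
  "motion": [
    [[0, 0, -0.5], -0.92],
    [[0, 0, -0.3], -0.92],
    [[0, 0, 0], -0.94],
    [[0, 0, 0], 0]
  ],
  "jaw": 1
}}

```text
time: 1.0
position: [197.6, 539.9, 248.4]
orientation: [-0.028, -3.141, 0.0]
wrist_force: [-0.3, -0.9, 0.2]
gripper_width: 1.003
```

Emit:
{"api": "jog_arm", "payload": {
  "motion": [
    [[-0.4, -0.9, 0], 0],
    [[-0.4, -0.9, 0], 0],
    [[-0.4, -0.9, 0], 0],
    [[-0.4, -0.9, 0], 0],
    [[-0.4, -0.9, 0], 0]
  ]
}}

```text
time: 1.62
position: [313.1, 266.2, 248.3]
orientation: [0.031, 3.141, -0.0]
wrist_force: [0.1, 0.5, 0.9]
gripper_width: 1.003
```

Emit:
{"api": "jog_arm", "payload": {
  "motion": [
    [[-0.4, -0.9, 0], 0],
    [[-0.4, -0.9, 0], 0],
    [[-0.4, -0.9, 0], 0],
    [[-0.4, -0.9, 0], 0],
    [[-0.4, -0.9, 0], 0]
  ]
}}

```text
time: 2.25
position: [428.5, -6.1, 248.4]
orientation: [0.033, 3.141, -0.0]
wrist_force: [1.9, 1.4, -0.4]
gripper_width: 0.999
```

Emit:
{"api": "jog_arm", "payload": {
  "motion": [
    [[-0.4, -0.9, 0], 0],
    [[-0.4, -0.9, 0], 0],
    [[-0.4, -0.9, 0], 0],
    [[-0.4, -0.9, 0], 0],
    [[0, 0, 0], 0]
  ]
}}

```text
time: 2.88
position: [520.9, -224.8, 246.6]
orientation: [-0.037, -3.139, -0.001]
wrist_force: [0.3, 0.4, -0.0]
gripper_width: 1.003
```

Emit:
{"api": "jog_arm", "payload": {
  "motion": [
    [[-0.45, -0.9, 0], 0],
    [[-0.44, -0.89, 0], 0],
    [[0, 0, 0.5], 0],
    [[0, 0, 0], 0]
  ]
}}

```text
time: 3.38
position: [571.3, -329.1, 215.9]
orientation: [-0.03, -3.138, -0.004]
wrist_force: [0.1, 0.3, -0.3]
gripper_width: 1.005
```

```bash
cat >> h.py <<'E'
def snap(tag,cx,cy,w=200,h=150,f=4,cams=("scene","top")):
    out=[]
    for i,cam in enumerate(cams):
        p,d=manip.grab_frame(cam); np.save(f"d_{cam}.npy",d); np.save(f"p_{cam}.npy",p)
        u,v=proj(cam,[[cx[0],cx[1],cx[2]]])[0]; u0=int(np.clip(u-w/2,0,640-w));v0=int(np.clip(v-h/2,0,480-h))
        im=cv2.resize(p[v0:v0+h,u0:u0+w],None,fx=f,fy=f,interpolation=cv2.INTER_CUBIC)
        cv2.imwrite(f"pics/{tag}_{cam}.png",im[:,:,::-1]); print(cam,"crop origin",u0,v0,"f",f)
E
python3 - <<'E'
from h import *
o=manip.get_obs();print(o["position"],o["orientation"],o["qpos"].round(2))
snap("a1",(572,-333,120),0,w=100,h=100,f=5)
E
```

```text
[ 571.29848871 -329.07056218  215.94437748] [-0.03000636 -3.13766884 -0.00441434] [-0.64  0.33  1.19  0.    1.63 -2.19]
scene crop origin 173 230 f 5
top crop origin 360 209 f 5
```

```bash
python3 -c "
import cv2,numpy as np
a=cv2.imread('pics/a1_scene.png');b=cv2.imread('pics/a1_top.png');cv2.imwrite('pics/a1.png',cv2.resize(np.hstack([a,b]),(800,400)))"
```

```text
(no output)
```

View pics/a1.png

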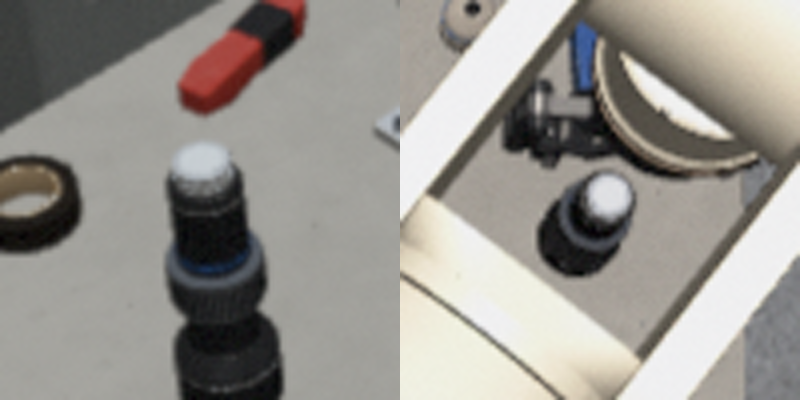

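```bash
python3 - <<'E'
from h import *
o=manip.get_obs();print(proj("scene",o["position"]),proj("top",o["position"]), proj("top",[571,-329,300]))
ims=[cv2.resize(np.load(f"p_{c}.npy")[:,:,::-1],(400,300)) for c in("scene","top")]
cv2.imwrite("pics/a2.png",np.hstack(ims))
E
```

```text
[[219.61770375 235.63186205]] [[414.96292458 251.26720754]] [[420.90123864 243.79794071]]
```

View pics/a2.png

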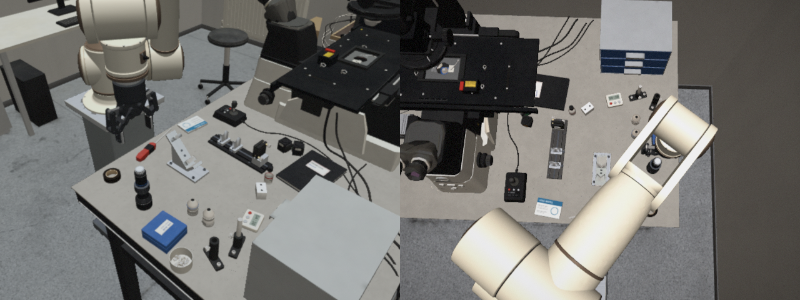

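```bash
python3 - <<'E'
from h import *
p=np.load("p_scene.npy");d=np.load("d_scene.npy")
im=cv2.resize(p[130:340,130:330],None,fx=2.8,fy=2.8,interpolation=cv2.INTER_CUBIC)[:,:,::-1].copy()
u,v=(proj("scene",manip.get_obs()["position"])[0]-[130,130])*2.8
cv2.drawMarker(im,(int(u),int(v)),(0,0,255))
cv2.imwrite("pics/a3.png",im)
m=np.zeros((480,640),bool);m[170:240,180:260]=1
X=cloud("scene",d,m)
k=(X[:,2]>160)&(X[:,2]<420)&(abs(X[:,0]-571)<150)
for lo in range(160,420,10):
    j=k&(X[:,2]>=lo)&(X[:,2]<lo+10)
    if j.sum()>3: print(lo,j.sum(),np.percentile(X[j],[2,50,98],axis=0)[:,:2].round(0).tolist())
E
```

```text
260 75 [[562.0, -384.0], [578.0, -287.0], [584.0, -278.0]]
270 132 [[563.0, -386.0], [578.0, -330.0], [584.0, -274.0]]
280 147 [[563.0, -386.0], [578.0, -374.0], [585.0, -275.0]]
290 130 [[562.0, -386.0], [578.0, -288.0], [584.0, -275.0]]
300 141 [[563.0, -399.0], [582.0, -372.0], [586.0, -264.0]]
310 282 [[563.0, -401.0], [582.0, -367.0], [587.0, -258.0]]
320 343 [[558.0, -399.0], [582.0, -360.0], [590.0, -267.0]]
330 263 [[556.0, -398.0], [584.0, -352.0], [591.0, -298.0]]
340 247 [[574.0, -396.0], [584.0, -352.0], [592.0, -307.0]]
350 230 [[574.0, -394.0], [582.0, -360.0], [591.0, -322.0]]
360 124 [[566.0, -393.0], [578.0, -370.0], [584.0, -353.0]]
```

View pics/a3.png

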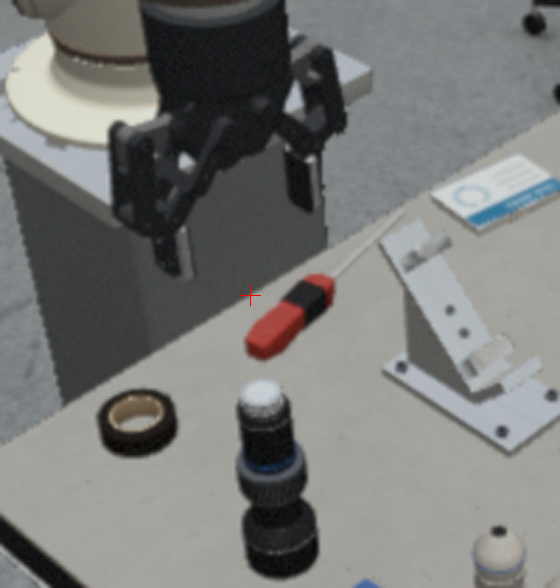

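```bash
python3 - <<'E'
from h import *
o=manip.get_obs();print(o["time"],o["position"],o["gripper_width"])
p,d=manip.grab_frame("scene")
m=np.zeros((480,640),bool);m[170:260,180:260]=1
X=cloud("scene",d,m)
k=(X[:,2]>160)&(X[:,2]<420)&(abs(X[:,0]-571)<150)
for lo in range(160,300,5):
    j=k&(X[:,2]>=lo)&(X[:,2]<lo+5)
    if j.sum()>0: print(lo,j.sum(),np.percentile(X[j],[2,50,98],axis=0)[:,:2].round(0).tolist())
print(manip.get_obs()["position"])
E
```

```text
3.475 [ 572.02588728 -329.11293851  219.47943694] 1.001439611130055
260 6 [[564.0, -378.0], [571.0, -286.0], [578.0, -285.0]]
265 38 [[564.0, -379.0], [578.0, -287.0], [585.0, -283.0]]
270 53 [[563.0, -385.0], [579.0, -372.0], [584.0, -275.0]]
275 63 [[564.0, -386.0], [579.0, -289.0], [585.0, -273.0]]
280 71 [[565.0, -386.0], [579.0, -374.0], [585.0, -276.0]]
285 76 [[564.0, -386.0], [578.0, -372.0], [584.0, -275.0]]
290 70 [[563.0, -386.0], [578.0, -374.0], [586.0, -274.0]]
295 72 [[563.0, -386.0], [580.0, -287.0], [585.0, -274.0]]
[ 572.22460584 -329.2463266   220.15988681]
```

Emit:
{"api": "jog_arm", "payload": {
  "motion": [
    [[0, -0.06, 0.6], 0],
    [[0, 0, 0.5], 0],
    [[0, 0, 0], 0],
    [[0, 0, 0], 0]
  ]
}}

```text
time: 4.03
position: [572.6, -333.7, 154.9]
orientation: [0.027, 3.139, -0.003]
wrist_force: [-0.2, 0.3, 0.4]
gripper_width: 1.0
```

```bash
cat >> h.py <<'E'
def tips(lo=60,hi=330,step=5,ex=None,r=60):
    o=manip.get_obs();P=o["position"];print(o["time"],P.round(1),"w",round(float(o["gripper_width"]),3),"F",o["wrist_force"].round(1))
    p,d=manip.grab_frame("scene");np.save("p_scene.npy",p);np.save("d_scene.npy",d)
    X=cloud("scene",d,np.ones((480,640),bool))
    k=(abs(X[:,0]-P[0])<40)&(abs(X[:,1]-P[1])<80)&(np.abs(X[:,1]-P[1])>(30 if ex is None else ex))
    for l in range(lo,hi,step):
        j=k&(X[:,2]>=l)&(X[:,2]<l+step)
        if j.sum()>0: print(l,j.sum(),np.percentile(X[j],[2,50,98],axis=0)[:,:2].round(0).tolist())
    return p,d
E
python3 - <<'E'
from h import *
p,d=tips()
im=cv2.resize(p[130:340,130:330],None,fx=2.8,fy=2.8,interpolation=cv2.INTER_CUBIC)[:,:,::-1]
cv2.imwrite("pics/a4.png",im)
E
```

```text
4.025 [ 572.6 -333.7  154.9] w 1.0 F [-0.2  0.3  0.4]
195 3 [[570.0, -379.0], [575.0, -291.0], [579.0, -290.0]]
200 28 [[563.0, -385.0], [577.0, -291.0], [585.0, -285.0]]
205 46 [[566.0, -389.0], [581.0, -292.0], [586.0, -277.0]]
210 60 [[564.0, -390.0], [578.0, -292.0], [585.0, -279.0]]
215 59 [[563.0, -390.0], [578.0, -380.0], [585.0, -279.0]]
220 65 [[565.0, -390.0], [580.0, -377.0], [585.0, -284.0]]
225 59 [[563.0, -390.0], [578.0, -292.0], [585.0, -279.0]]
230 57 [[564.0, -390.0], [580.0, -293.0], [585.0, -280.0]]
235 55 [[564.0, -390.0], [579.0, -291.0], [585.0, -284.0]]
240 39 [[568.0, -393.0], [583.0, -375.0], [587.0, -271.0]]
245 105 [[562.0, -407.0], [583.0, -378.0], [587.0, -263.0]]
250 181 [[561.0, -408.0], [579.0, -376.0], [587.0, -265.0]]
255 148 [[563.0, -407.0], [580.0, -376.0], [589.0, -263.0]]
260 145 [[560.0, -407.0], [582.0, -375.0], [590.0, -263.0]]
265 141 [[558.0, -406.0], [582.0, -372.0], [591.0, -264.0]]
270 109 [[557.0, -405.0], [582.0, -367.0], [590.0, -264.0]]
275 83 [[560.0, -406.0], [581.0, -397.0], [589.0, -266.0]]
280 83 [[560.0, -405.0], [582.0, -395.0], [587.0, -265.0]]
285 108 [[562.0, -403.0], [582.0, -371.0], [588.0, -267.0]]
290 130 [[562.0, -403.0], [581.0, -375.0], [587.0, -267.0]]
295 152 [[562.0, -403.0], [579.0, -374.0], [586.0, -267.0]]
300 237 [[560.0, -401.0], [575.0, -374.0], [586.0, -268.0]]
305 50 [[564.0, -399.0], [578.0, -371.0], [585.0, -276.0]]
310 26 [[562.0, -372.0], [575.0, -371.0], [582.0, -365.0]]
315 39 [[560.0, -371.0], [582.0, -370.0], [594.0, -364.0]]
320 48 [[558.0, -372.0], [582.0, -369.0], [594.0, -364.0]]
325 42 [[559.0, -372.0], [580.0, -369.0], [596.0, -365.0]]
```

View pics/a4.png

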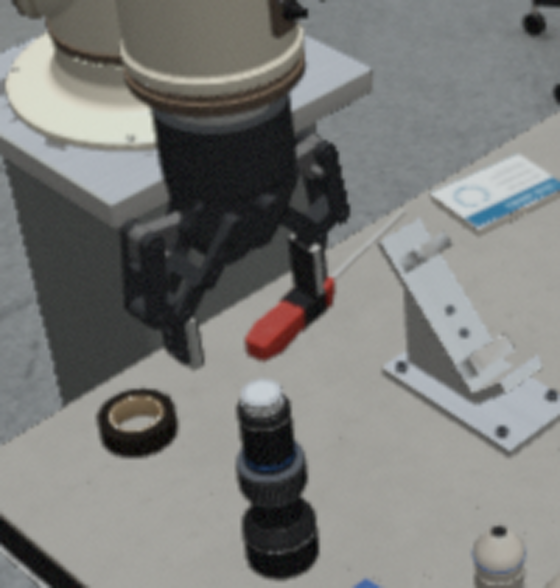

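Emit:
{"api": "jog_arm", "payload": {
  "motion": [
    [[0, 0.02, 0.5], 0],
    [[0, 0, 0.5], 0],
    [[0, 0, 0.3], 0],
    [[0, 0, 0], 0]
  ]
}}

```text
time: 4.58
position: [571.9, -332.3, 74.3]
orientation: [-0.027, -3.141, -0.001]
wrist_force: [0.4, -0.8, 0.8]
gripper_width: 0.995
```

```bash
python3 - <<'E'
from h import *
p,d=tips(lo=100,hi=180)
im=cv2.resize(p[130:340,130:330],None,fx=2.8,fy=2.8,interpolation=cv2.INTER_CUBIC)[:,:,::-1]
cv2.imwrite("pics/a5.png",im)
E
```

```text
4.575 [ 571.9 -332.3   74.3] w 0.995 F [ 0.4 -0.8  0.8]
115 3 [[571.0, -289.0], [574.0, -289.0], [579.0, -289.0]]
120 27 [[562.0, -382.0], [579.0, -290.0], [584.0, -286.0]]
125 41 [[564.0, -388.0], [579.0, -290.0], [585.0, -278.0]]
130 49 [[563.0, -389.0], [579.0, -291.0], [585.0, -285.0]]
135 50 [[563.0, -390.0], [578.0, -380.0], [584.0, -279.0]]
140 58 [[565.0, -390.0], [579.0, -291.0], [585.0, -278.0]]
145 57 [[562.0, -389.0], [578.0, -375.0], [584.0, -276.0]]
150 46 [[564.0, -389.0], [579.0, -292.0], [586.0, -280.0]]
155 41 [[565.0, -389.0], [580.0, -289.0], [585.0, -280.0]]
160 32 [[571.0, -396.0], [582.0, -376.0], [587.0, -269.0]]
165 89 [[561.0, -406.0], [583.0, -376.0], [586.0, -267.0]]
170 172 [[563.0, -408.0], [580.0, -372.0], [587.0, -263.0]]
175 122 [[561.0, -406.0], [578.0, -377.0], [589.0, -261.0]]
```

View pics/a5.png

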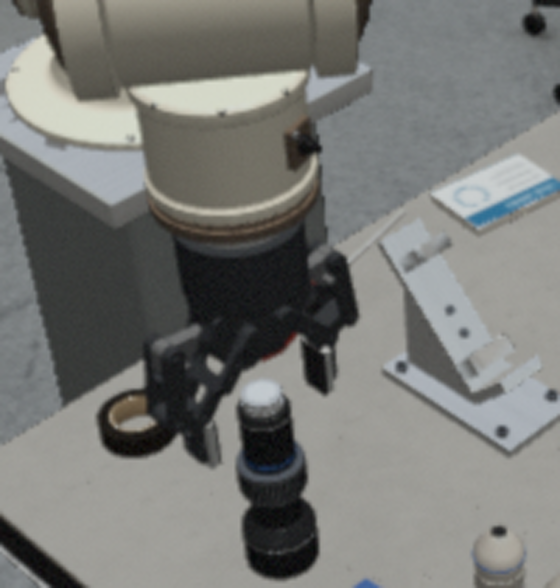

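Emit:
{"api": "jog_arm", "payload": {
  "motion": [
    [[0, 0, 0], 0],
    [[0, 0, 0], 0],
    [[0, 0, 0], 0],
    [[0, 0, 0], 0],
    [[0, 0, 0], 0]
  ],
  "jaw": -1
}}

```text
time: 5.25
position: [572.3, -332.7, 75.2]
orientation: [0.027, 3.141, -0.001]
wrist_force: [-0.5, 0.2, 6.1]
gripper_width: 0.371
```

```bash
python3 - <<'E'
from h import *
p,d=tips(lo=90,hi=180,ex=18)
im=cv2.resize(p[200:340,170:310],None,fx=4,fy=4,interpolation=cv2.INTER_CUBIC)[:,:,::-1]
cv2.imwrite("pics/a6.png",im)
E
```

```text
5.25 [ 572.3 -332.7   75.2] w 0.371 F [-0.5  0.2  6.1]
90 17 [[564.0, -355.0], [577.0, -352.0], [586.0, -314.0]]
95 1 [[574.0, -351.0], [574.0, -351.0], [574.0, -351.0]]
100 1 [[580.0, -351.0], [580.0, -351.0], [580.0, -351.0]]
105 6 [[575.0, -355.0], [580.0, -355.0], [582.0, -310.0]]
110 9 [[570.0, -359.0], [581.0, -355.0], [585.0, -307.0]]
115 27 [[566.0, -362.0], [580.0, -355.0], [585.0, -304.0]]
120 33 [[568.0, -363.0], [580.0, -356.0], [584.0, -303.0]]
125 30 [[566.0, -363.0], [579.0, -358.0], [584.0, -308.0]]
130 32 [[567.0, -363.0], [579.0, -358.0], [585.0, -305.0]]
135 31 [[571.0, -364.0], [581.0, -356.0], [585.0, -305.0]]
140 28 [[567.0, -364.0], [580.0, -355.0], [584.0, -308.0]]
145 22 [[572.0, -364.0], [583.0, -333.0], [585.0, -306.0]]
150 47 [[565.0, -376.0], [583.0, -315.0], [587.0, -290.0]]
155 110 [[563.0, -380.0], [581.0, -354.0], [586.0, -286.0]]
160 113 [[562.0, -382.0], [580.0, -355.0], [586.0, -284.0]]
165 77 [[561.0, -383.0], [583.0, -307.0], [587.0, -281.0]]
170 81 [[557.0, -387.0], [583.0, -358.0], [590.0, -282.0]]
175 125 [[559.0, -388.0], [582.0, -355.0], [590.0, -278.0]]
```

View pics/a6.png

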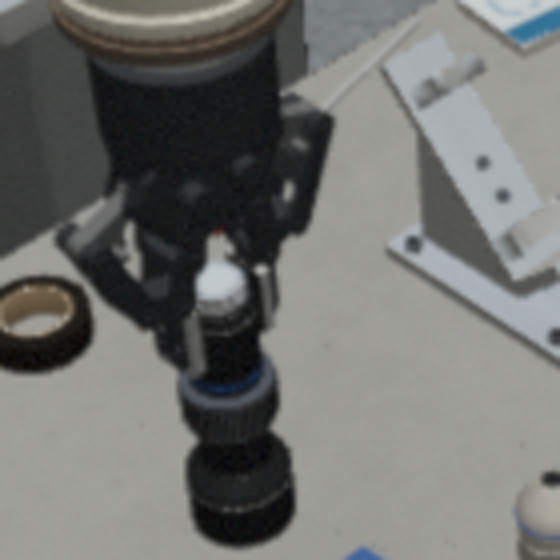

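Emit:
{"api": "jog_arm", "payload": {
  "motion": [
    [[0, 0, -0.2], 0],
    [[0, 0, -0.5], 0],
    [[0, 0, -0.8], 0],
    [[0, 0, -0.75], 0],
    [[0, 0, 0], 0]
  ]
}}

```text
time: 5.92
position: [573.0, -333.1, 214.1]
orientation: [0.027, 3.136, -0.006]
wrist_force: [-0.5, -0.1, -2.7]
gripper_width: 0.379
```

Emit:
{"api": "jog_arm", "payload": {
  "motion": [
    [[-0.07, 0.5, 0], 0],
    [[0, 0.9, 0], 0],
    [[0, 0.9, 0], 0],
    [[0, 0.7, 0], 0],
    [[0, 0.43, 0], 0]
  ]
}}

```text
time: 6.55
position: [579.3, -124.6, 208.8]
orientation: [-0.025, -3.14, -0.001]
wrist_force: [0.4, -0.3, -2.1]
gripper_width: 0.375
```

Emit:
{"api": "jog_arm", "payload": {
  "motion": [
    [[0, 0, 0], 0],
    [[0, 0, 0.5], 0],
    [[0, 0, 0], 0]
  ]
}}

```text
time: 6.92
position: [578.6, -127.0, 177.1]
orientation: [-0.028, -3.137, -0.002]
wrist_force: [-0.7, 0.0, -2.7]
gripper_width: 0.373
```

```bash
cat >> h.py <<'E'
def prof(z): return np.interp(z,[0,32,40,66,66.1,90,90.1,133,136,136.1,146],[25,25,17,17,22,22,17,17,14,12.5,12.5])
def view(tag,box,f=4,cam="scene",pts=()):
    p=np.load(f"p_{cam}.npy");v0,v1,u0,u1=box
    im=cv2.resize(p[v0:v1,u0:u1],None,fx=f,fy=f,interpolation=cv2.INTER_CUBIC)[:,:,::-1].copy()
    for x in pts:
        a=((proj(cam,x)-[u0,v0])*f).astype(int)
        cv2.polylines(im,[a.reshape(-1,1,2)],False,(0,0,255),1)
    cv2.imwrite(f"pics/{tag}.png",im)
def fitlens(cams=("scene",),guess=None,restyaw=-1.0,thresh=0.3):
    """fit lens axis: returns rim centre, dir ; tilt in plane of yaw"""
    from scipy.optimize import least_squares
    for cam in cams:
        p,d=manip.grab_frame(cam);np.save(f"p_{cam}.npy",p);np.save(f"d_{cam}.npy",d)
        r=manip.trace("lens",cam)
        if not r or r[0]["p"]<thresh: print(cam,"no lens",[round(q["p"],2) for q in r]);continue
        m=cv2.erode(r[0]["mask"].astype(np.uint8),np.ones((3,3)))>0
        X=cloud(cam,d,m); print(cam,"p",round(r[0]["p"],2),"n",len(X),"box",np.round(r[0]["box"]))
        def res(q):
            th,yw=q[3],q[4]; dv=np.array([-np.sin(th)*np.cos(yw),-np.sin(th)*np.sin(yw),np.cos(th)])
            w=X-q[:3]; s=w@dv; rr=np.linalg.norm(w-np.outer(s,dv),axis=1)
            return np.r_[rr-prof(np.clip(s,0,146)),np.clip(-s,0,50),np.clip(s-146,0,50),(yw-np.radians(restyaw))*100]
        best=None
        for th0 in (guess[3],guess[3]-.3,guess[3]+.3):
            s=least_squares(res,[*guess[:3],th0,np.radians(restyaw)],loss="soft_l1",f_scale=2,x_scale=[10,10,10,.1,.1])
            if best is None or s.cost<best.cost: best=s
        q=best.x; print(cam,"rim",q[:3].round(1),"tilt",np.degrees(q[3]).round(1),"yaw",np.degrees(q[4]).round(1),"med",np.median(abs(best.fun)).round(2))
E
python3 - <<'E'
from h import *
o=manip.get_obs();P=o["position"];print(o["time"],P,o["orientation"],o["gripper_width"],o["wrist_force"].round(1))
fitlens(guess=(P[0],P[1],P[2]-75,0))
view("b1",(130,330,200,400))
E
```

```text
6.925 [ 578.60857163 -127.00541631  177.09973641] [-2.77963681e-02 -3.13723659e+00 -1.85128309e-03] 0.37253991785702567 [-0.7  0.  -2.7]
scene p 0.69 n 1086 box [307. 209.  26.  75.]
scene rim [ 579.1 -127.4  102.8] tilt -0.3 yaw -1.0 med 0.0
```

View pics/b1.png

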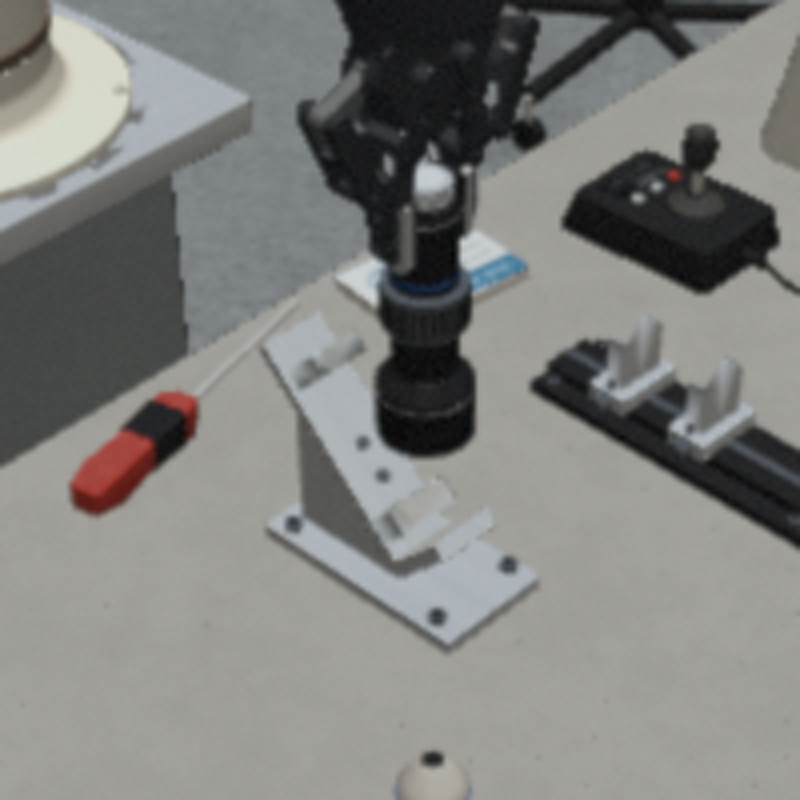

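Emit:
{"api": "jog_arm", "payload": {
  "motion": [
    [[0.4, 0, 0.08], 0],
    [[0.3, 0, 0], 0],
    [[0.3, 0, 0], 0],
    [[0.3, 0, 0], 0],
    [[0, 0, 0], 0]
  ]
}}

```text
time: 7.65
position: [502.1, -125.9, 176.3]
orientation: [0.028, 3.139, -0.002]
wrist_force: [1.8, 0.8, -0.1]
gripper_width: 0.374
```

```bash
python3 - <<'E'
from h import *
o=manip.get_obs();P=o["position"];print(o["time"],P,o["orientation"],o["gripper_width"],o["wrist_force"].round(1))
fitlens(guess=(P[0]+30,P[1],P[2]-65,.3))
view("b2",(130,330,200,400))
E
```

```text
7.65 [ 502.06824103 -125.85984685  176.32887308] [ 2.80836824e-02  3.13878343e+00 -1.53039459e-03] 0.3740900064589024 [ 1.8  0.8 -0.1]
scene p 0.69 n 1229 box [291. 195.  35.  77.]
scene rim [ 546.2 -126.9  110.2] tilt 19.7 yaw -1.3 med 0.0
```

View pics/b2.png

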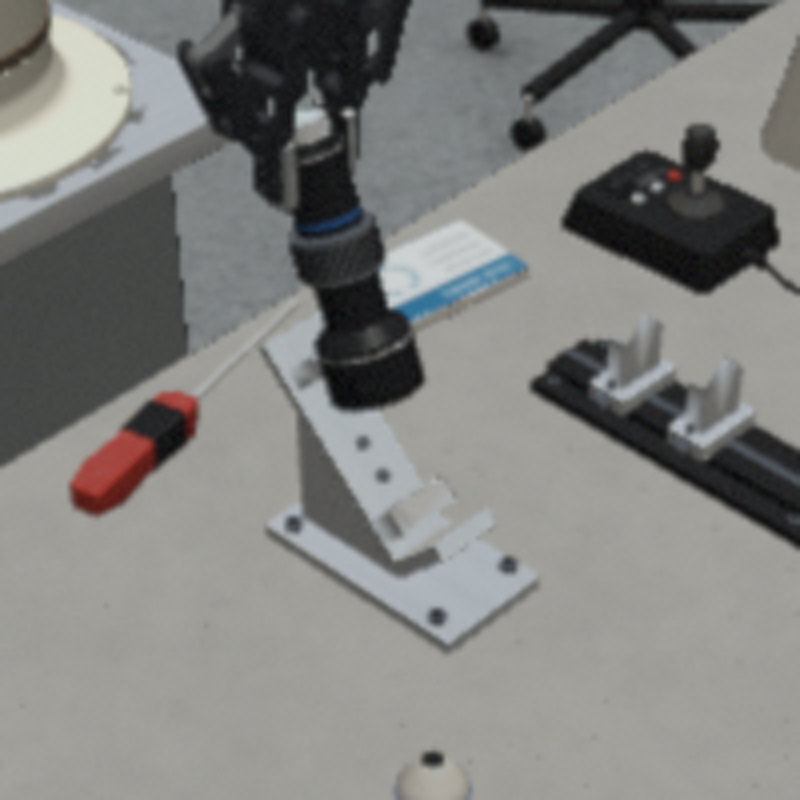

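Emit:
{"api": "jog_arm", "payload": {
  "motion": [
    [[0.3, 0, 0.05], 0],
    [[0.25, 0, 0.1], 0],
    [[0.2, 0, 0.12], 0],
    [[0, 0, 0], 0]
  ]
}}

```text
time: 8.25
position: [456.7, -124.7, 158.3]
orientation: [-0.028, -3.141, 0.0]
wrist_force: [2.4, -0.8, 0.6]
gripper_width: 0.376
```

```bash
python3 - <<'E'
from h import *
o=manip.get_obs();P=o["position"];print(o["time"],P,o["orientation"],o["gripper_width"],o["wrist_force"].round(1))
fitlens(guess=(P[0]+85,P[1],P[2]-40,.75))
view("b3",(130,330,200,400))
E
```

```text
8.25 [ 456.66632438 -124.73141043  158.29418222] [-2.75961712e-02 -3.14130315e+00  1.66111951e-04] 0.3763005680259691 [ 2.4 -0.8  0.6]
scene p 0.93 n 1086 box [284. 194.  42.  73.]
scene rim [ 547.1 -126.5  119. ] tilt 43.7 yaw -0.9 med 0.0
```

View pics/b3.png

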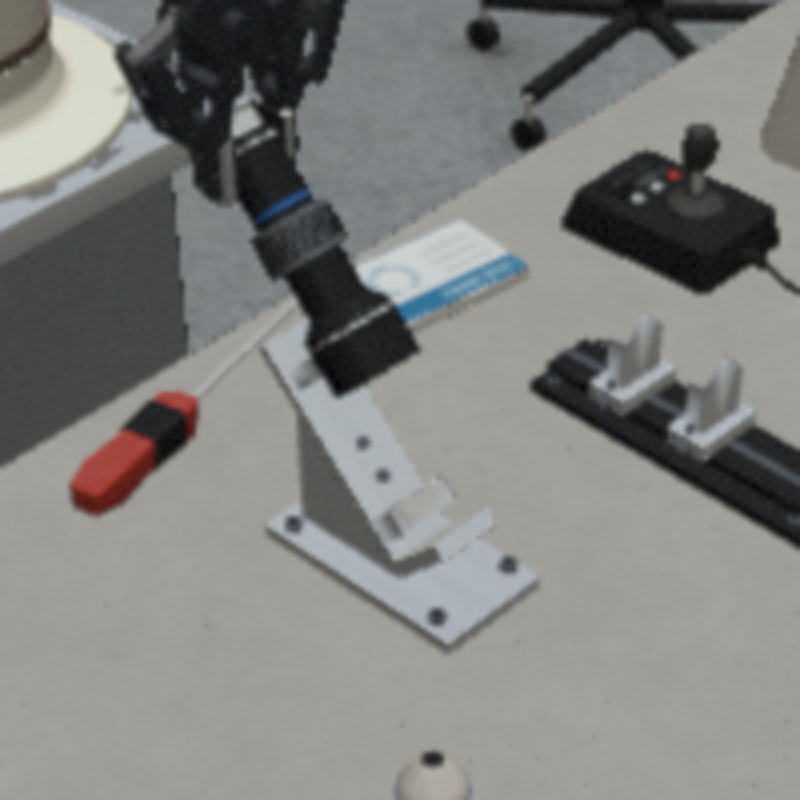

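Emit:
{"api": "jog_arm", "payload": {
  "motion": [
    [[-0.04, -0.01, -0.04], 0],
    [[-0.3, 0, 0.3], 0],
    [[-0.3, 0, 0.3], 0],
    [[-0.2, 0, 0.2], 0],
    [[0, 0, 0], 0]
  ]
}}

```text
time: 8.98
position: [507.1, -125.8, 111.8]
orientation: [-0.026, -3.139, -0.001]
wrist_force: [-0.4, 0.4, -1.0]
gripper_width: 0.375
```

```bash
python3 - <<'E'
from h import *
o=manip.get_obs();P=o["position"];print(o["time"],P,o["orientation"],o["gripper_width"],o["wrist_force"].round(1))
fitlens(guess=(P[0]+90,P[1],P[2]-40,.75))
view("b4",(130,330,200,400))
E
```

```text
8.975 [ 507.11850977 -125.81717174  111.82010063] [-2.62533920e-02 -3.13919116e+00 -1.23156425e-03] 0.3748971125970765 [-0.4  0.4 -1. ]
scene p 0.75 n 1123 box [300. 222.  44.  72.]
scene rim [ 594.2 -127.5   68.9] tilt 41.5 yaw -0.8 med 0.0
```

View pics/b4.png

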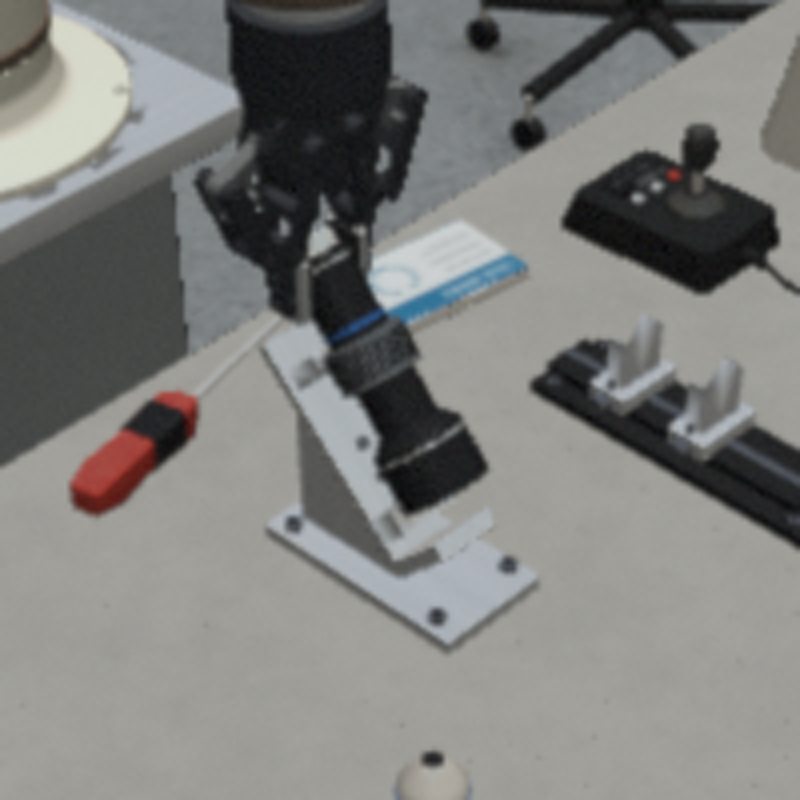

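Emit:
{"api": "jog_arm", "payload": {
  "motion": [
    [[-0.13, -0.01, 0.13], 0],
    [[0.06, 0, 0.06], 0],
    [[0.06, 0, 0.06], 0],
    [[0.06, 0, 0.06], 0],
    [[0, 0, 0], 0]
  ]
}}

```text
time: 9.7
position: [504.2, -126.5, 94.4]
orientation: [0.027, 3.141, -0.0]
wrist_force: [2.8, 1.2, 0.3]
gripper_width: 0.375
```

```bash
python3 - <<'E'
from h import *
o=manip.get_obs();P=o["position"];print(o["time"],P,o["orientation"],o["gripper_width"],o["wrist_force"].round(1))
fitlens(guess=(P[0]+90,P[1],P[2]-40,.75))
view("b5",(130,330,200,400))
E
```

```text
9.7 [ 504.18254661 -126.53584361   94.38944551] [ 2.69821938e-02  3.14063618e+00 -9.36286053e-05] 0.37528924729207624 [2.8 1.2 0.3]
scene p 0.88 n 1029 box [299. 229.  44.  69.]
scene rim [ 596.7 -127.4   56.4] tilt 45.0 yaw -0.0 med 0.0
```

View pics/b5.png

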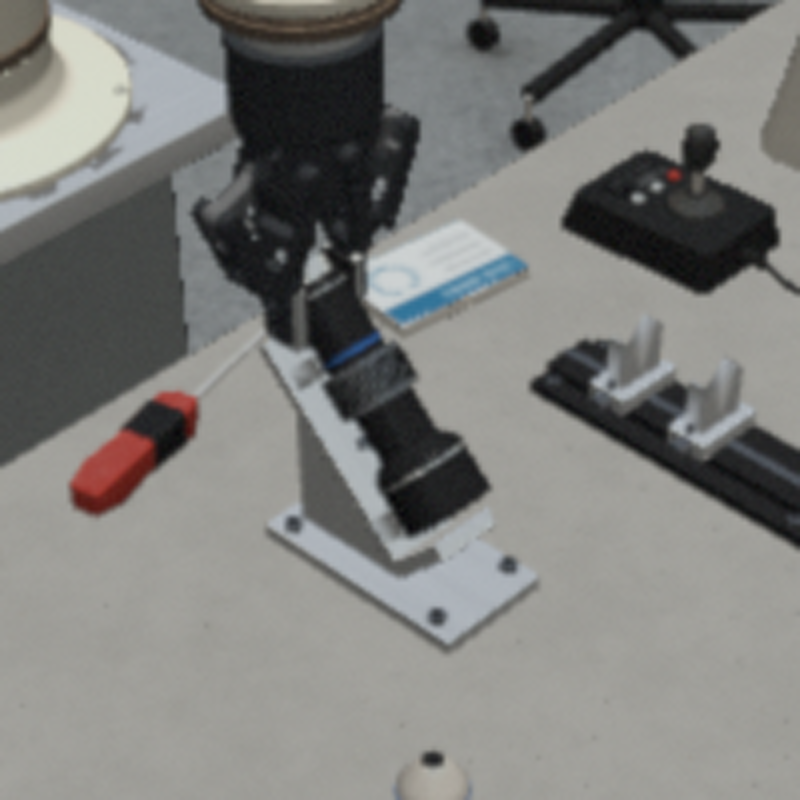

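Emit:
{"api": "jog_arm", "payload": {
  "motion": [
    [[-0.03, -0.005, 0.03], 0],
    [[0.025, 0, 0.025], 0],
    [[-0.03, 0, 0.03], 0],
    [[0, 0, 0], 0]
  ]
}}

```text
time: 10.3
position: [507.2, -126.5, 89.7]
orientation: [0.027, 3.139, 0.001]
wrist_force: [6.3, 9.1, 7.5]
gripper_width: 0.374
```

```bash
python3 - <<'E'
from h import *
o=manip.get_obs();P=o["position"];print(o["time"],P,o["orientation"],o["gripper_width"],o["wrist_force"].round(1))
fitlens(guess=(P[0]+90,P[1],P[2]-40,.75))
view("b6",(180,320,240,380),f=5)
E
```

```text
10.3 [ 507.24155877 -126.47274392   89.71154099] [2.65054309e-02 3.13942551e+00 8.40244977e-04] 0.3739860619936689 [6.3 9.1 7.5]
scene p 0.71 n 421 box [296. 245.  56.  58.]
scene rim [ 590.1 -124.7   33.6] tilt 46.1 yaw 3.6 med 0.0
```

View pics/b6.png

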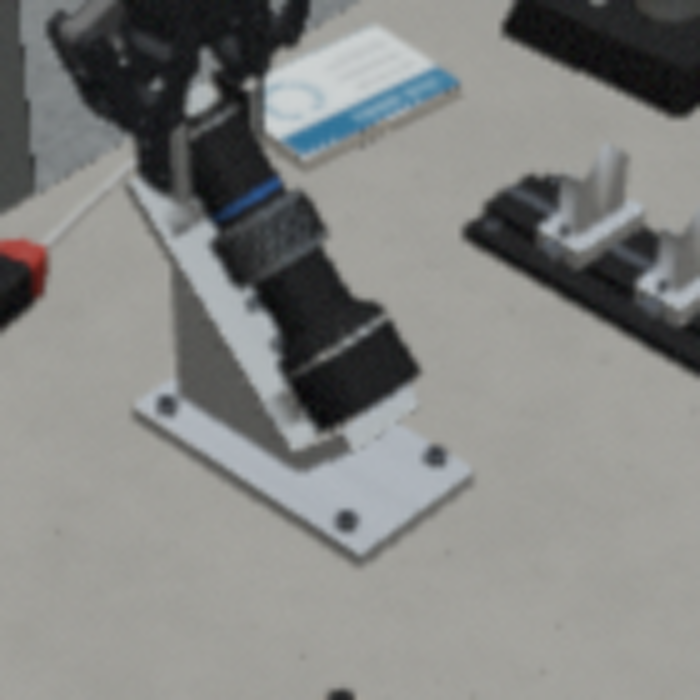

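Emit:
{"api": "jog_arm", "payload": {
  "motion": [
    [[0, 0.02, 0], 0],
    [[-0.02, 0, 0.02], 0],
    [[0, 0, 0], 0]
  ]
}}

```text
time: 10.78
position: [508.0, -125.9, 88.3]
orientation: [0.027, 3.14, -0.001]
wrist_force: [4.2, 2.9, 5.0]
gripper_width: 0.375
```

Emit:
{"api": "jog_arm", "payload": {
  "motion": [
    [[-0.025, 0.01, 0.025], 0],
    [[-0.025, 0, 0.025], 0],
    [[0, 0, 0], 0]
  ]
}}

```text
time: 11.15
position: [509.3, -125.9, 86.9]
orientation: [-0.027, -3.139, 0.003]
wrist_force: [-26.3, 2.9, 40.2]
gripper_width: 0.373
```

Emit:
{"api": "jog_arm", "payload": {
  "motion": [
    [[0.02, 0, -0.02], 0],
    [[0, 0, 0], 0]
  ]
}}

```text
time: 11.4
position: [509.2, -125.8, 87.0]
orientation: [0.028, 3.141, -0.002]
wrist_force: [-5.5, 0.7, 16.1]
gripper_width: 0.375
```

```bash
python3 - <<'E'
from h import *
fitlens(guess=(599,-127,50,.785))
view("b7",(180,320,240,380),f=5)
E
```

```text
scene p 0.86 n 1065 box [302. 232.  45.  69.]
scene rim [ 601.6 -127.4   50.5] tilt 45.2 yaw -1.0 med 0.0
```

View pics/b7.png

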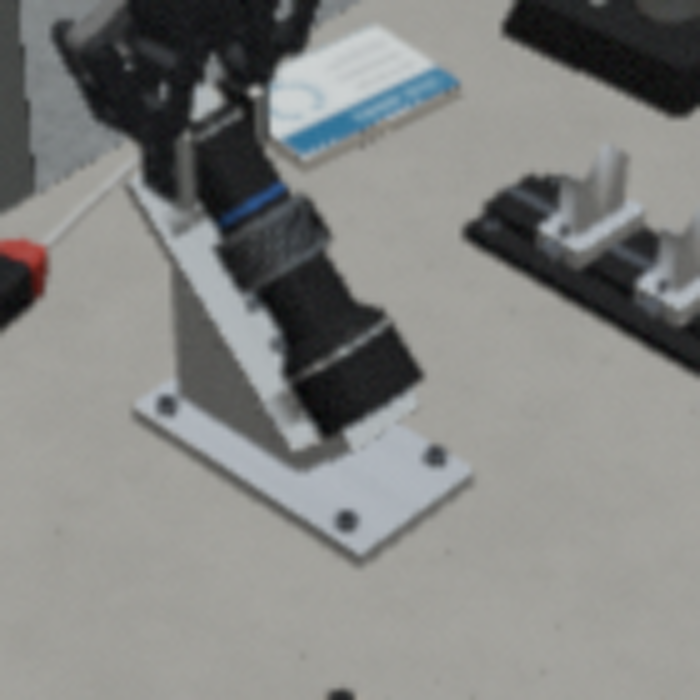

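Emit:
{"api": "jog_arm", "payload": {
  "motion": [
    [[0, 0, 0], 0],
    [[0, 0, 0], 0],
    [[0, 0, 0], 0],
    [[0, 0, -0.1], 0]
  ],
  "jaw": 1
}}

```text
time: 12.0
position: [509.0, -125.1, 91.9]
orientation: [-0.027, -3.14, -0.0]
wrist_force: [0.2, -0.2, -0.4]
gripper_width: 1.004
```

Emit:
{"api": "jog_arm", "payload": {
  "motion": [
    [[0, 0, -0.8], 0],
    [[0, 0, -0.6], 0],
    [[0, 0, 0], 0]
  ]
}}

```text
time: 12.38
position: [510.4, -125.7, 179.2]
orientation: [0.027, 3.137, -0.003]
wrist_force: [0.8, -0.5, -0.2]
gripper_width: 1.001
```

```bash
python3 - <<'E'
from h import *
o=manip.get_obs();print(o["time"],o["position"],o["gripper_width"])
fitlens(guess=(599,-127,50,.785))
view("b8",(150,320,220,390),f=4.5)
E
```

```text
12.375 [ 510.39262019 -125.65219466  179.2052678 ] 1.0012991812745882
scene p 0.64 n 1213 box [299. 232.  50.  71.]
scene rim [ 601.3 -127.3   50.3] tilt 44.9 yaw -1.0 med 0.0
```

View pics/b8.png

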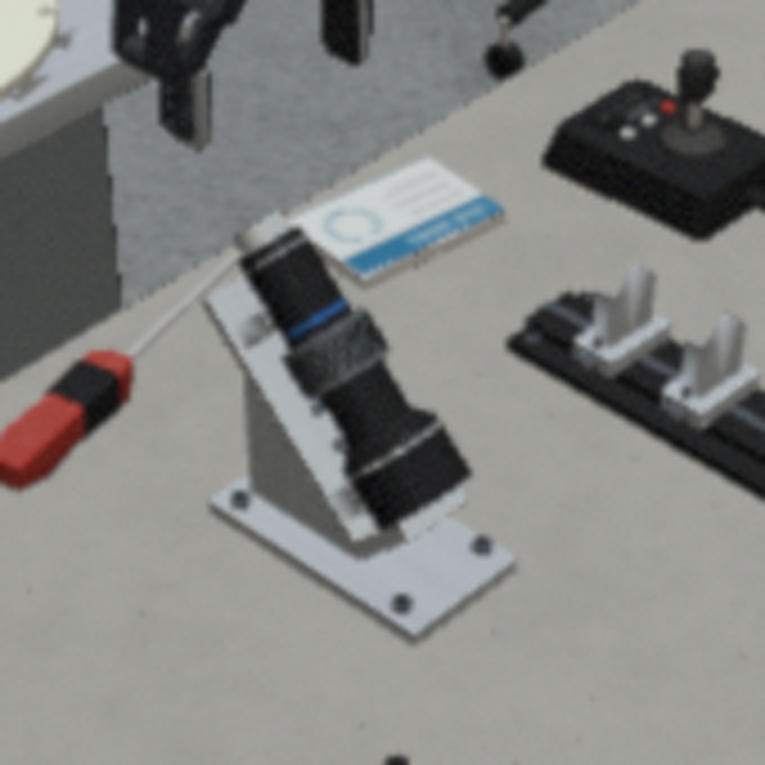

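Emit:
{"api": "jog_arm", "payload": {
  "motion": [
    [[-0.57, 0, 0.1], 0],
    [[0, 0, 0.6], 0],
    [[0, 0, 0.6], 0],
    [[0, 0, 0.4], 0],
    [[0, 0, 0], 0]
  ]
}}

```text
time: 13.1
position: [542.0, -125.3, 71.6]
orientation: [-0.027, -3.137, -0.002]
wrist_force: [-0.2, 0.1, 0.4]
gripper_width: 1.001
```

```bash
python3 - <<'E'
from h import *
o=manip.get_obs();P=o["position"];print(o["time"],o["position"],o["gripper_width"],o["wrist_force"].round(1))
p,d=manip.grab_frame("scene");np.save("p_scene.npy",p)
view("c1",(130,320,220,410),f=4)
X=cloud("scene",d,np.ones((480,640),bool))
k=(abs(X[:,0]-P[0])<60)&(abs(X[:,1]-P[1])<70)
for l in range(95,200,6):
    j=k&(X[:,2]>=l)&(X[:,2]<l+6)&(abs(X[:,1]-P[1])>26)
    if j.sum()>0: print(l,j.sum(),np.percentile(X[j],[2,50,98],axis=0)[:,:2].round(0).tolist())
E
```

```text
13.1 [ 542.01222483 -125.27072274   71.64930998] 1.0005465675112863 [-0.2  0.1  0.4]
113 12 [[533.0, -176.0], [542.0, -82.0], [552.0, -80.0]]
119 35 [[535.0, -180.0], [549.0, -84.0], [555.0, -76.0]]
125 56 [[535.0, -182.0], [548.0, -168.0], [554.0, -74.0]]
131 46 [[534.0, -183.0], [547.0, -84.0], [555.0, -72.0]]
137 60 [[535.0, -183.0], [548.0, -171.0], [555.0, -71.0]]
143 53 [[533.0, -182.0], [548.0, -86.0], [554.0, -71.0]]
149 48 [[533.0, -182.0], [548.0, -83.0], [555.0, -78.0]]
155 36 [[537.0, -183.0], [551.0, -83.0], [556.0, -69.0]]
161 58 [[534.0, -192.0], [553.0, -127.0], [558.0, -60.0]]
167 110 [[533.0, -194.0], [551.0, -89.0], [557.0, -58.0]]
173 84 [[532.0, -195.0], [552.0, -158.0], [560.0, -56.0]]
179 102 [[529.0, -194.0], [552.0, -162.0], [561.0, -57.0]]
185 78 [[530.0, -194.0], [554.0, -154.0], [561.0, -57.0]]
191 69 [[531.0, -195.0], [553.0, -155.0], [560.0, -57.0]]
197 63 [[529.0, -195.0], [553.0, -157.0], [560.0, -57.0]]
```

View pics/c1.png

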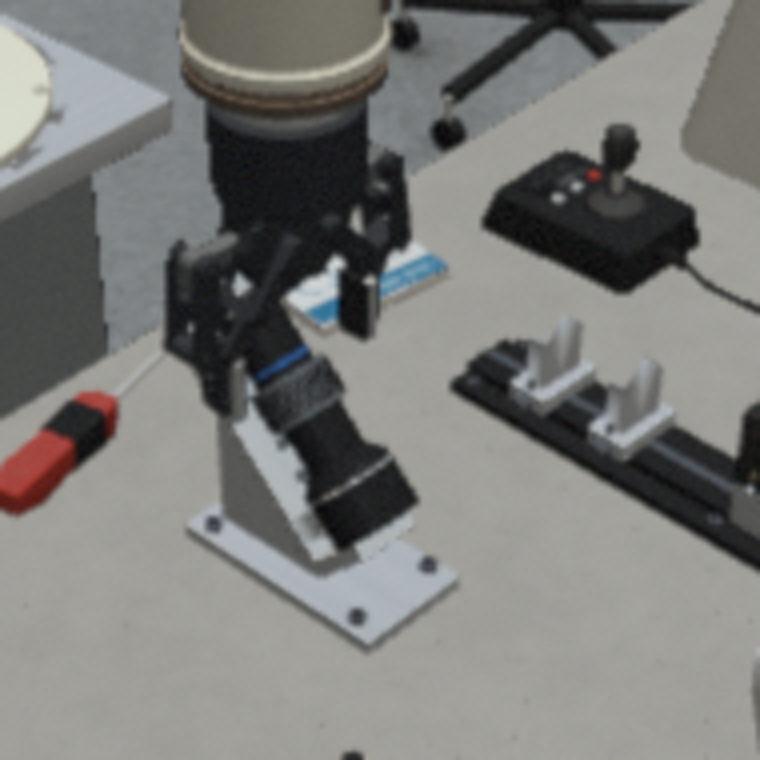

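Emit:
{"api": "jog_arm", "payload": {
  "motion": [
    [[0, 0, 0.07], 0],
    [[0, 0, 0.06], 0],
    [[0, 0, 0], 0]
  ]
}}

```text
time: 13.52
position: [543.5, -125.8, 66.4]
orientation: [0.027, 3.141, -0.0]
wrist_force: [-0.2, -1.1, 0.4]
gripper_width: 1.0
```

Emit:
{"api": "jog_arm", "payload": {
  "motion": [
    [[0, 0, 0], 0],
    [[0, 0, 0], 0],
    [[0, 0, 0], 0],
    [[0, 0, 0], 0]
  ],
  "jaw": -1
}}

```text
time: 14.02
position: [543.6, -126.1, 66.9]
orientation: [0.027, 3.141, -0.001]
wrist_force: [-3.3, -2.1, 5.7]
gripper_width: 0.476
```

```bash
python3 - <<'E'
from h import *
o=manip.get_obs();P=o["position"];print(o["time"],o["position"],o["gripper_width"],o["wrist_force"].round(1),o["moment"].round(2))
fitlens(guess=(601,-127,50,.785))
view("c2",(150,310,230,390),f=4.5)
E
```

```text
14.025 [ 543.58067576 -126.14455685   66.86699416] 0.4757920899693625 [-3.3 -2.1  5.7] [-0.35  0.49  0.03]
scene p 0.78 n 827 box [308. 241.  32.  55.]
scene rim [ 601.7 -127.3   50.4] tilt 45.2 yaw -1.1 med 0.0
```

View pics/c2.png

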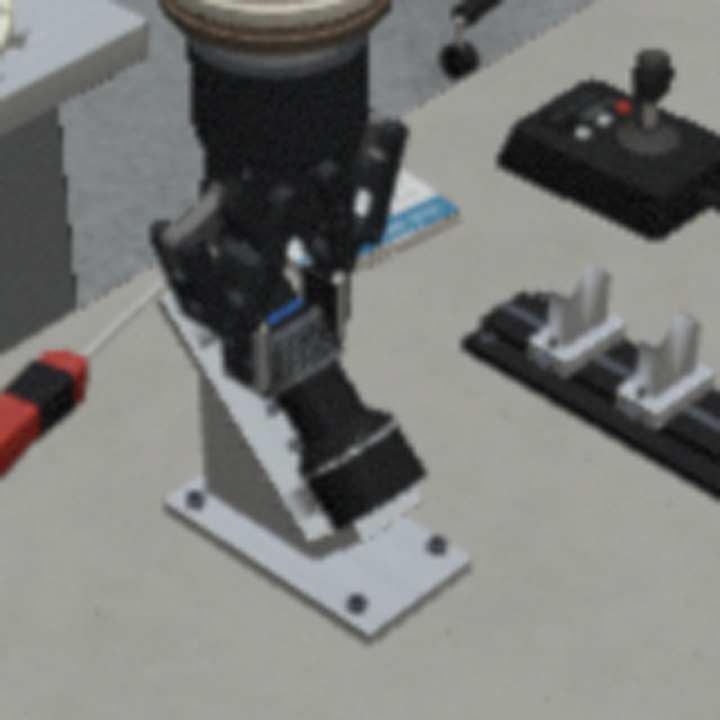

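Emit:
{"api": "jog_arm", "payload": {
  "motion": [
    [[0, 0, -0.2], 0],
    [[0, 0, -0.5], 0],
    [[0, 0, -0.6], 0],
    [[0, 0, -0.3], 0.29],
    [[0, 0, 0], 0]
  ]
}}

```text
time: 14.75
position: [543.9, -125.9, 163.2]
orientation: [0.083, 3.139, -0.001]
wrist_force: [0.3, 0.3, -2.8]
gripper_width: 0.477
```

```bash
python3 - <<'E'
from h import *
o=manip.get_obs();P=o["position"];print(o["time"],o["position"],o["orientation"],o["gripper_width"],o["wrist_force"].round(1),o["moment"].round(2))
fitlens(guess=(601,-127,140,.785))
view("c3",(100,310,220,430),f=3.5)
for cam in("scene","top"):
    X=np.load(f"c_{cam}_mount.npy")
    for nm,c in(("front",(622,54)),("rear",(564,58))):
        k=(X[:,2]>40)&(X[:,2]<62)&(np.hypot(X[:,0]-c[0],X[:,1]-c[1])<28)
        print(cam,nm,k.sum(),np.percentile(X[k],[3,25,50,75,97],axis=0)[:,:2].round(1).tolist())
E
```

```text
14.75 [ 543.90274128 -125.92693858  163.1818706 ] [ 8.31709473e-02  3.13885782e+00 -1.04749250e-03] 0.47720131512820396 [ 0.3  0.3 -2.8] [ 0.01  0.02 -0.02]
scene p 0.86 n 800 box [307. 202.  35.  58.]
scene rim [ 601.4 -129.   146.7] tilt 45.1 yaw -3.1 med 0.0
scene front 105 [[619.6, 38.5], [623.3, 41.7], [627.9, 57.4], [630.3, 64.0], [632.9, 70.2]]
scene rear 96 [[561.2, 41.5], [565.2, 44.6], [569.8, 61.6], [572.0, 68.0], [574.7, 73.2]]
top front 70 [[617.3, 40.8], [619.5, 47.4], [622.4, 57.4], [625.7, 65.2], [628.4, 71.9]]
top rear 71 [[558.4, 43.6], [561.3, 50.9], [563.6, 61.6], [567.2, 68.3], [570.5, 74.9]]
```

View pics/c3.png

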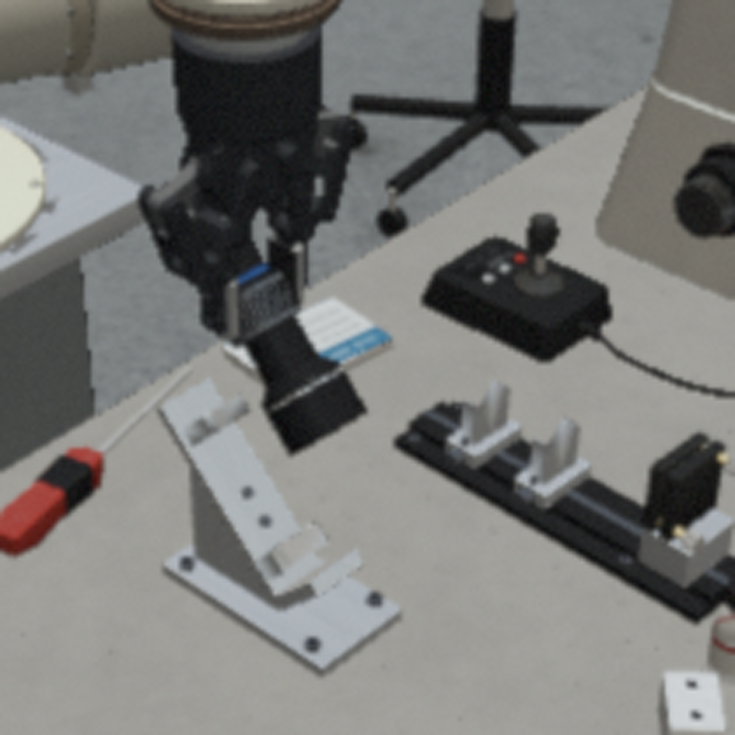

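Emit:
{"api": "jog_arm", "payload": {
  "motion": [
    [[-0.15, 0.4, 0], 0],
    [[-0.2, 0.8, 0], 0],
    [[-0.2, 0.8, 0], 0],
    [[-0.2, 0.67, 0], 0],
    [[0, 0.4, 0], 0]
  ]
}}

```text
time: 15.48
position: [597.8, 57.8, 160.3]
orientation: [-0.079, -3.138, -0.0]
wrist_force: [-0.3, -0.4, -2.5]
gripper_width: 0.477
```

Emit:
{"api": "jog_arm", "payload": {
  "motion": [
    [[0, 0, 0], 0],
    [[0, 0, 0.5], 0],
    [[0, 0, 0.5], 0],
    [[0, 0, 0.1], 0],
    [[0, 0, 0], 0]
  ]
}}

```text
time: 16.1
position: [598.0, 55.4, 96.4]
orientation: [-0.082, -3.14, 0.0]
wrist_force: [0.1, 0.9, -1.6]
gripper_width: 0.476
```

```bash
python3 - <<'E'
from h import *
o=manip.get_obs();P=o["position"];print(o["time"],o["position"],o["orientation"],o["gripper_width"],o["wrist_force"].round(1),o["moment"].round(2))
fitlens(guess=(P[0]+57,P[1]-3,P[2]-16,.785),restyaw=-3)
view("d1",(130,300,290,480),f=4)
E
```

```text
16.1 [597.96751628  55.35641727  96.38849234] [-8.22649075e-02 -3.13997958e+00  2.48173897e-04] 0.47603775469550125 [ 0.1  0.9 -1.6] [-0.06  0.02  0.06]
scene p 0.76 n 654 box [383. 200.  34.  47.]
scene rim [655.1  52.3  79.7] tilt 44.6 yaw -2.3 med 0.0
```

View pics/d1.png

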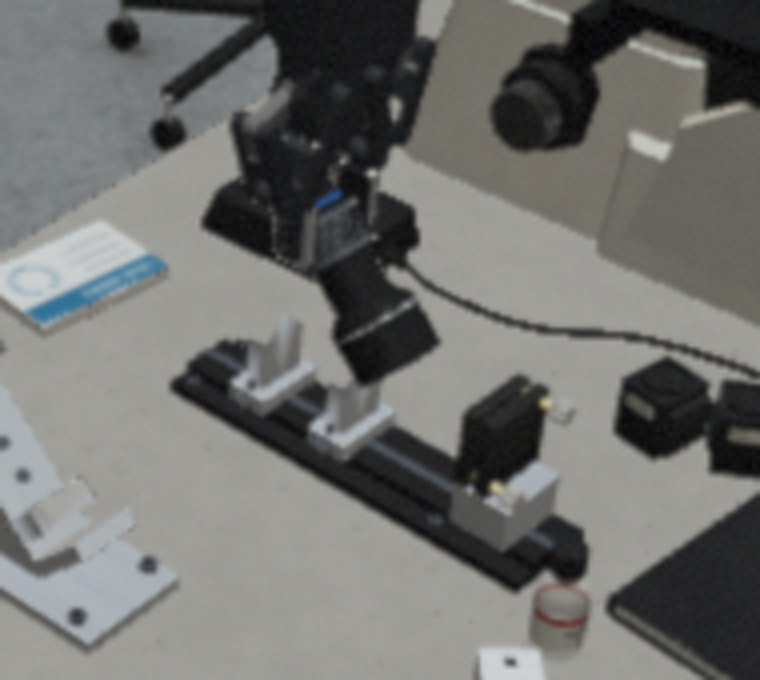

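Emit:
{"api": "jog_arm", "payload": {
  "motion": [
    [[0, 0, 0.3], 0],
    [[0.05, 0, 0.1], 0],
    [[0.13, 0, 0.12], 0],
    [[0.16, 0, 0.15], 0],
    [[0, 0, 0], 0]
  ]
}}

```text
time: 16.82
position: [576.9, 57.1, 55.7]
orientation: [-0.081, -3.14, -0.0]
wrist_force: [1.2, 3.8, 2.7]
gripper_width: 0.477
```

```bash
python3 - <<'E'
from h import *
o=manip.get_obs();P=o["position"];print(o["time"],o["position"],o["gripper_width"],o["wrist_force"].round(1),o["moment"].round(2))
fitlens(guess=(P[0]+67,P[1]-3,P[2]+5,1.1),restyaw=-3)
view("d2",(130,300,290,480),f=4)
E
```

```text
16.825 [576.92934321  57.12502366  55.69647821] 0.4772618288353214 [1.2 3.8 2.7] [ 0.62 -0.23  0.1 ]
scene p 0.88 n 742 box [378. 211.  43.  47.]
scene rim [658.4  54.5  66.7] tilt 67.9 yaw -1.8 med 0.0
```

View pics/d2.png

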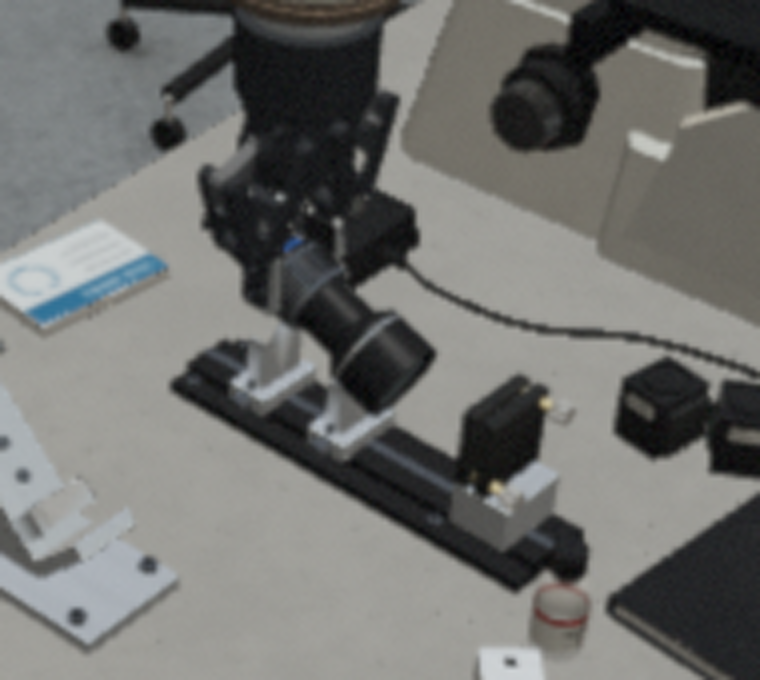

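Emit:
{"api": "jog_arm", "payload": {
  "motion": [
    [[0.1, 0.015, 0.15], 0],
    [[0.08, 0, 0.15], 0],
    [[0.03, 0, 0.1], 0],
    [[0, 0, 0], 0]
  ]
}}

```text
time: 17.42
position: [564.7, 58.4, 31.6]
orientation: [-0.082, -3.139, 0.0]
wrist_force: [-1.9, 1.6, 3.8]
gripper_width: 0.477
```

```bash
python3 - <<'E'
from h import *
o=manip.get_obs();P=o["position"];print(o["time"],o["position"],o["gripper_width"],o["wrist_force"].round(1),o["moment"].round(2))
fitlens(guess=(P[0]+80,P[1]-3,P[2]+40,1.5),restyaw=-3)
view("d3",(130,300,290,480),f=4)
E
```

```text
17.425 [564.73201027  58.38042996  31.61156349] 0.47675460783885343 [-1.9  1.6  3.8] [0.27 0.28 0.12]
scene p 0.63 n 721 box [369. 214.  62.  37.]
scene rim [656.   54.9  77.7] tilt 91.3 yaw -2.2 med 0.0
```

View pics/d3.png

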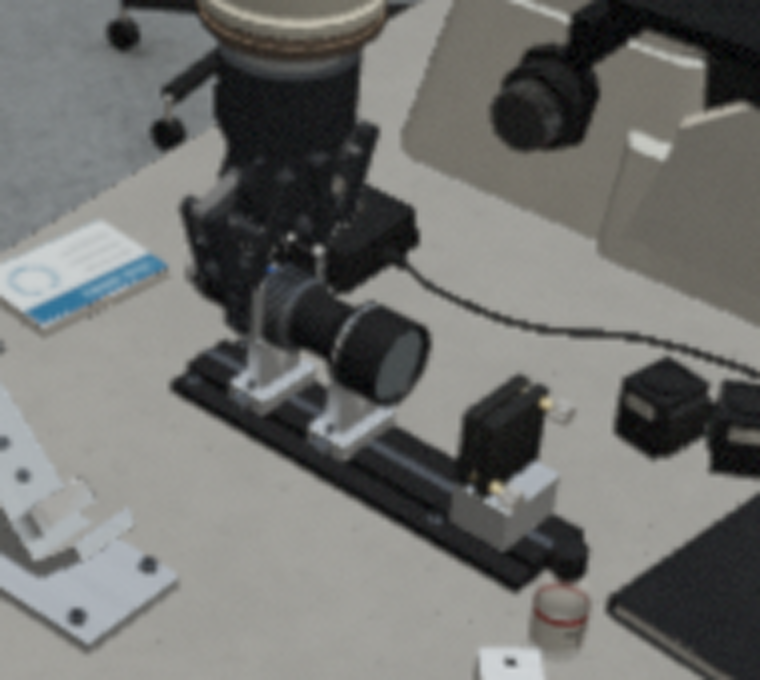

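Emit:
{"api": "jog_arm", "payload": {
  "motion": [
    [[0, 0, -0.2], 0],
    [[0, 0, -0.15], 0],
    [[-0.2, 0, 0], 0],
    [[-0.19, 0, 0], 0],
    [[0, 0, 0], 0]
  ]
}}

```text
time: 18.15
position: [589.1, 57.0, 52.5]
orientation: [-0.082, -3.14, 0.0]
wrist_force: [-0.5, 0.2, -2.2]
gripper_width: 0.474
```

```bash
python3 - <<'E'
from h import *
o=manip.get_obs();P=o["position"];print(o["time"],o["position"],o["orientation"],o["gripper_width"],o["wrist_force"].round(1),o["moment"].round(2))
fitlens(guess=(P[0]+90,P[1]-3,P[2]+45,1.57),restyaw=-3)
view("d4",(130,300,290,480),f=4)
E
```

```text
18.15 [589.14391974  57.04482     52.47072838] [-8.19717122e-02 -3.13982679e+00  2.16436038e-04] 0.4743776346996818 [-0.5  0.2 -2.2] [-0.01 -0.07 -0.02]
scene p 0.69 n 724 box [376. 213.  64.  39.]
scene rim [679.4  53.5  91.6] tilt 86.2 yaw -2.1 med 0.0
```

View pics/d4.png

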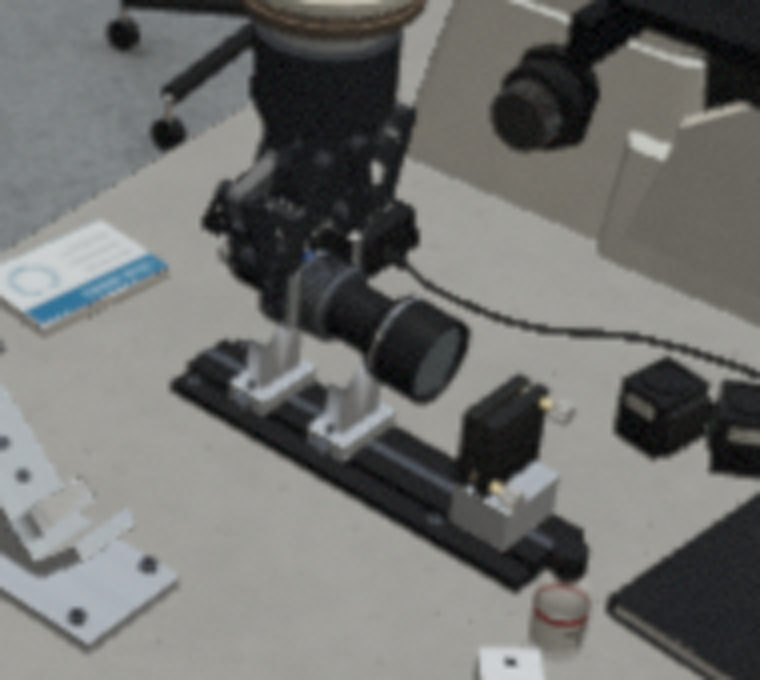

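Emit:
{"api": "jog_arm", "payload": {
  "motion": [
    [[0, 0, 0.2], 0],
    [[0, 0, 0.12], 0],
    [[0, 0, 0.06], 0],
    [[0, 0, 0], 0]
  ]
}}

```text
time: 18.75
position: [588.3, 57.2, 30.0]
orientation: [-0.082, -3.14, 0.0]
wrist_force: [0.3, -0.1, -1.8]
gripper_width: 0.474
```

```bash
python3 - <<'E'
from h import *
o=manip.get_obs();P=o["position"];print(o["time"],o["position"],o["gripper_width"],o["wrist_force"].round(1),o["moment"].round(2))
fitlens(guess=(P[0]+90,P[1]-3,P[2]+42,1.57),restyaw=-3)
view("d5",(150,290,310,450),f=5)
E
```

```text
18.75 [588.2720471   57.21450057  29.9773308 ] 0.47372509081182484 [ 0.3 -0.1 -1.8] [0.01 0.03 0.  ]
scene p 0.68 n 727 box [376. 219.  59.  43.]
scene rim [678.   53.5  69.6] tilt 86.7 yaw -2.3 med 0.0
```

View pics/d5.png

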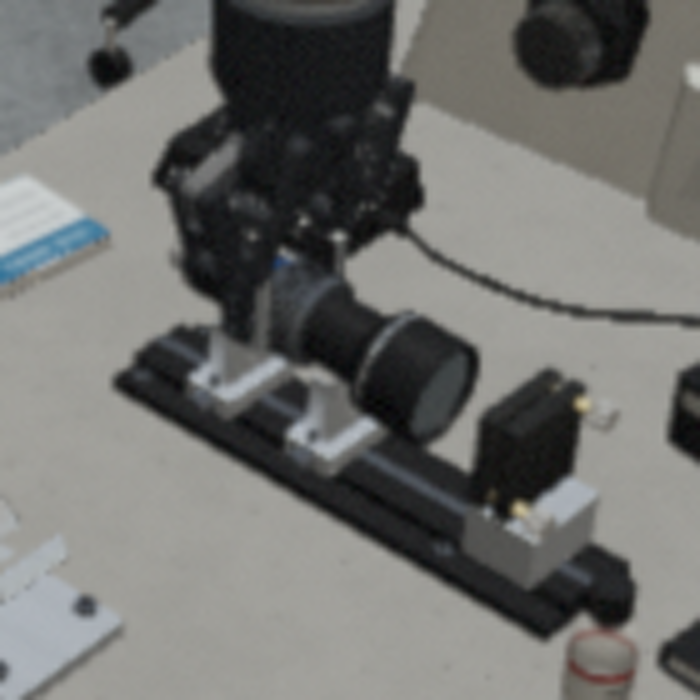

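Emit:
{"api": "jog_arm", "payload": {
  "motion": [
    [[0, 0, 0.08], 0],
    [[0, 0, 0.03], 0],
    [[0, 0, 0], 0]
  ]
}}

```text
time: 19.23
position: [588.6, 57.4, 23.8]
orientation: [0.082, 3.14, 0.0]
wrist_force: [-0.8, 2.0, 1.1]
gripper_width: 0.47
```

Emit:
{"api": "jog_arm", "payload": {
  "motion": [
    [[0, 0, 0.03], 0],
    [[0, 0, 0], 0]
  ]
}}

```text
time: 19.48
position: [588.9, 57.8, 22.7]
orientation: [0.081, 3.139, 0.001]
wrist_force: [-1.9, 6.8, 8.7]
gripper_width: 0.473
```

Emit:
{"api": "jog_arm", "payload": {
  "motion": [
    [[0, 0.025, 0], 0],
    [[0, 0, 0.02], 0],
    [[0, 0, 0], 0]
  ]
}}

```text
time: 19.85
position: [589.0, 58.3, 22.2]
orientation: [0.082, 3.139, -0.001]
wrist_force: [-7.6, -1.9, 19.3]
gripper_width: 0.475
```

```bash
python3 - <<'E'
from h import *
o=manip.get_obs();P=o["position"];print(o["time"],o["position"],o["gripper_width"],o["wrist_force"].round(1),o["moment"].round(2))
fitlens(guess=(P[0]+90,P[1]-3,P[2]+42,1.57),restyaw=-3)
view("d6",(150,290,310,450),f=5)
E
```

```text
19.85 [588.98533993  58.27691657  22.16904342] 0.4750506502644057 [-7.6 -1.9 19.3] [-0.39  1.05 -0.24]
scene p 0.71 n 738 box [376. 222.  61.  38.]
scene rim [584.   64.4  62. ] tilt -84.5 yaw -9.2 med 0.0
```

View pics/d6.png

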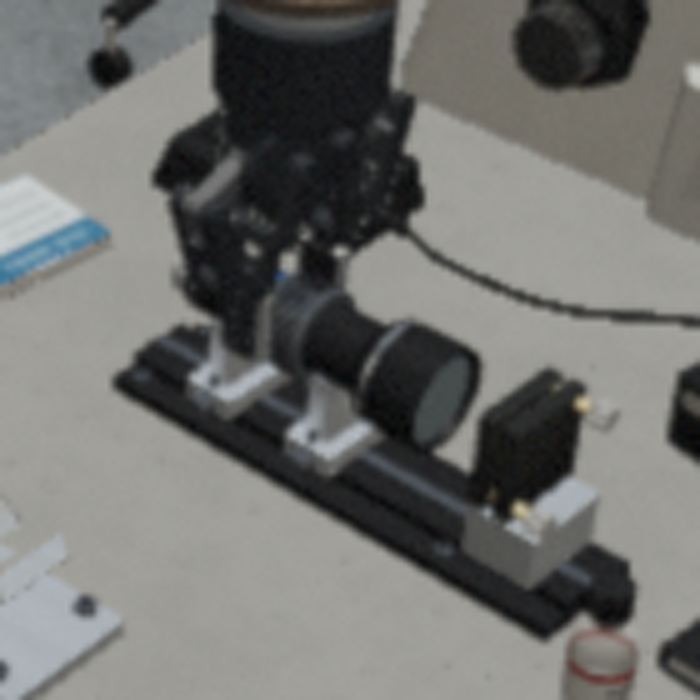

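```bash
sed -i 's/for th0 in (guess\[3\],guess\[3\]-.3,guess\[3\]+.3)/for th0 in (guess[3],guess[3]-.05,guess[3]+.05)/' h.py; python3 - <<'E'
from h import *
fitlens(guess=(679,53.5,66,1.55),restyaw=-3,cams=("scene","top"))
E
```

```text
scene p 0.72 n 716 box [376. 221.  60.  34.]
scene rim [679.5  54.5  66.6] tilt 89.8 yaw -2.4 med 0.0
top no lens []
```

Emit:
{"api": "jog_arm", "payload": {
  "motion": [
    [[0, 0, -0.02], 0],
    [[0, 0, 0], 0]
  ]
}}

```text
time: 20.4
position: [588.9, 58.2, 22.4]
orientation: [0.082, 3.14, -0.001]
wrist_force: [-1.5, -3.9, 8.8]
gripper_width: 0.473
```

Emit:
{"api": "jog_arm", "payload": {
  "motion": [
    [[0, 0, 0], 0],
    [[0, 0, 0], 0],
    [[0, 0, 0], 0],
    [[0, 0, 0], 0]
  ],
  "jaw": 1
}}

```text
time: 20.9
position: [588.5, 58.7, 21.8]
orientation: [-0.082, -3.14, 0.0]
wrist_force: [0.3, -0.5, 0.1]
gripper_width: 1.002
```

Emit:
{"api": "jog_arm", "payload": {
  "motion": [
    [[0, 0, -0.3], 0],
    [[0, 0, -0.8], 0],
    [[0, 0, -0.8], 0],
    [[0.5, 0, -0.5], 0],
    [[0, 0, 0], 0]
  ]
}}

```text
time: 21.52
position: [558.6, 60.5, 170.1]
orientation: [0.081, 3.135, -0.0]
wrist_force: [0.4, 0.1, 0.0]
gripper_width: 1.0
```

```bash
python3 - <<'E'
from h import *
o=manip.get_obs();P=o["position"];print(o["time"],o["position"],o["gripper_width"],o["wrist_force"].round(1))
fitlens(guess=(679,53.5,66,1.55),restyaw=-3,cams=("scene","top"))
view("e1",(150,290,310,450),f=5)
E
```

```text
21.525 [558.63112978  60.46292965 170.06273632] 0.9995261649259237 [0.4 0.1 0. ]
scene p 0.84 n 1036 box [376. 218.  62.  45.]
scene rim [678.8  53.9  67.5] tilt 90.6 yaw -2.8 med 0.0
top no lens []
```

View pics/e1.png

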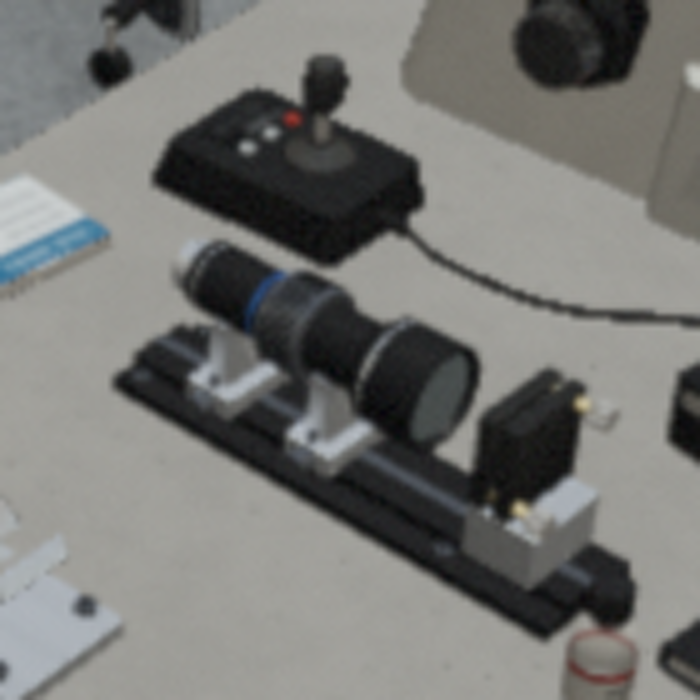

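Emit:
{"api": "jog_arm", "payload": {
  "motion": [
    [[0.8, -0.3, -0.4], 0],
    [[0.8, -0.4, -0.3], 0],
    [[0.6, -0.4, 0], 0],
    [[0.3, -0.2, 0], 0],
    [[0, 0, 0], 0]
  ]
}}

```text
time: 22.35
position: [404.2, -10.4, 207.7]
orientation: [-0.084, -3.14, 0.0]
wrist_force: [1.5, -0.1, -0.2]
gripper_width: 0.998
```

```bash
python3 - <<'E'
from h import *
o=manip.get_obs();P=o["position"];print(o["time"],o["position"],o["gripper_width"],o["wrist_force"].round(1))
p0=cv2.imread("pics/scene0.png")[:,:,::-1]
fitlens(guess=(679,53.5,66,1.57),restyaw=-3,cams=("scene","top"))
p=np.load("p_scene.npy");q=np.load("p_top.npy")
dm=(np.abs(p.astype(int)-p0).max(2)).clip(0,255).astype(np.uint8)
cv2.imwrite("pics/e2.png",np.hstack([cv2.resize(cv2.cvtColor(dm*2,cv2.COLOR_GRAY2BGR),(400,300)),cv2.resize(q[:,:,::-1],(400,300))]))
view("e3",(170,300,200,330),f=5,cam="top")
E
```

```text
22.35 [404.19175066 -10.41005266 207.73944739] 0.9984409810392165 [ 1.5 -0.1 -0.2]
scene p 0.61 n 1017 box [376. 220.  59.  43.]
scene rim [680.   54.   67.4] tilt 90.6 yaw -2.6 med 0.0
top p 0.67 n 778 box [251. 245.  24.  60.]
top rim [676.8  53.9  66.3] tilt 90.3 yaw -3.0 med 0.0
```

View pics/e2.png

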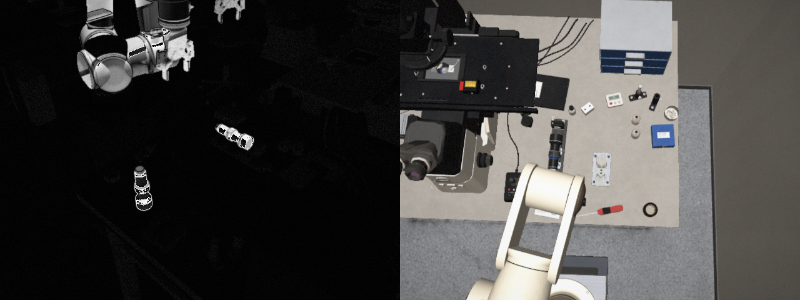

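View pics/e3.png

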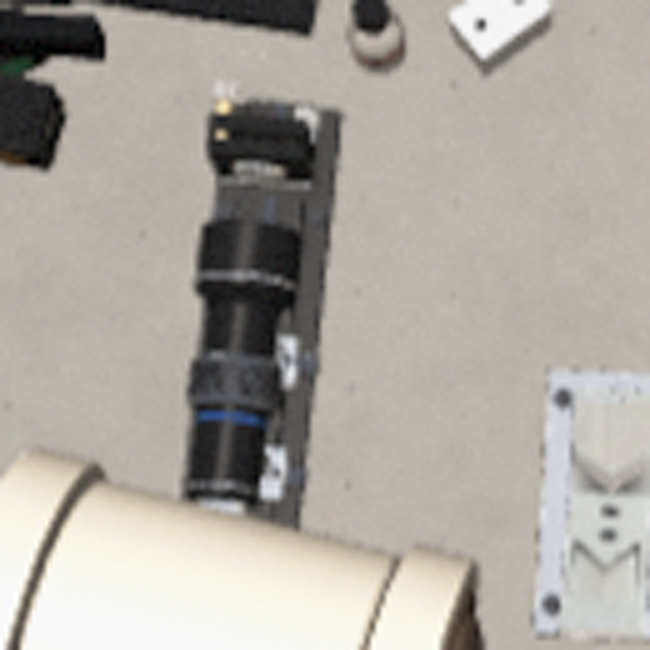

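```bash
python3 -c "
from cell import manip
print(manip.job_done())"
```

```text
the job is handed in; nothing more can be done
None
```

The lens is lying on the two V-blocks of the rail, hood facing the mirror, with the front block in the neck. I handed the job in at about 22.5 s of the 50 s.

**What I did**
- **Into the rest:** The moves only turn the tool about its own axis. So I gripped the upright lens by its rear barrel and tipped it to 45° between the pads by pulling the hood lightly against the rest's upper V-block. I slid it down to the foot and let go. It stayed seated at a measured 44.9°.
- **Onto the rail:** I took it again by the focus ring and pressed the hood lightly on the front V-block to turn it level. Then I lifted it, moved it forward, set it on both blocks, let go and withdrew.

**Last checks**
- **Tilt:** The scene camera puts the lens at 90.6° from vertical and the top camera at 90.3°, so it lies level on the blocks.
- **Axis height:** The axis is 66–67 mm above the table, where 66 mm is wanted.
- **Neck position:** The middle of the neck is within about 1 mm of the front block's centre in each camera's own measurement; there are 7 mm of play.
- **Other things:** Comparing the scene picture with the first one, only the lens and the arm have changed. The gripper is clear and its force reading is near zero.

**What disagreed or went wrong**
- The reported tool point lay about 31 mm below the real (closed) fingertips, so I set heights from the camera.
- The two cameras differ by 2–4 mm in the x direction (away from the robot).
- Two lens position fits failed and were set aside, one at the rest and one at the rail. Pictures and later fits at both places were sound.
- The highest wrist force I saw was about 48 N, a brief push against the rest's foot.

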